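# Fit and latch the cover of the lamp power box

## Robot

A 7-joint arm with a two-finger parallel gripper is mounted at the origin on a cart in front of the work surface, level with it; the furniture and walls round the work are solid. World frame = base frame: x ahead of the robot, y to its left, z up, the work surface at z = 0. Lengths are in m, angles in rad, forces in N, time in s.
With the tool pointing down it reaches from about 0.4 to 0.875 m from the base axis. Payload 19.3 kg.
Tool frame: the origin (TCP) lies midway between the tips of the shut fingers; the grasp point (between the pads) lies 19 mm behind it; z points along the fingers, y is the direction in which the jaws open and shut (so a half turn about z gives the same grasp; the last joint's range is limited). The gripper opens to 85 mm and grips with 20 to 120 N. Pads are 22 mm wide; open, the fingers measure 114 mm over their backs; the gripper's body (76 mm by 85 mm) begins 54 mm behind the grasp point. The pads swing forward as they close: fully open they stand 13 mm farther back than shut.
Start: joints at [1.038, 0.521, -0.036, 1.599, 0.021, 1.021, -0.113], TCP at [0.279, -0.559, 0.208] pointing down, gripper open.
Joint ranges: [-2.91, 2.91], [-0.3, 2.13], [-1.5, 1.42], [0.17, 2.43], [-1.26, 4.41], [0.16, 1.93], [-2.52, 2.52]. Speed limits (rad/s): [1.89, 1.89, 2.39, 2.39, 3.01, 3.01, 3.01].

## Interface

Orientations are given as a unit quaternion [w, x, y, z].
In Python, from cell import r gives the robot as it stands.
- The arm moves only by the shell command python3 -m handwheel 'ROWS' [OPENING] [FORCE]. ROWS is text: rows parted by semicolons, each of 6 numbers parted by spaces: the shift along the tool's x, y, z in m, then the turn, a rotation vector about the tool's x, y, z in degrees. In form: dx dy dz wx wy wz; .... A call has 1 to 5 rows; each row shifts and turns the commanded pose from where the row before left it, along the tool's axes as they then stand; what a row does not reach is not made up. A row lasts 1/12 s, in which the tool goes at most 41.7 mm and 7.16 degrees, less where a joint would pass 70% of its speed; a pose out of reach is approached as far as the arm can. A call is refused whole if a number of a shift passes 0.0417 or a number of a turn 7.16, either way. A call with a gripper value outside its range is refused whole. OPENING is the gripper command: -1 is shut, 1 is fully open, values between are in proportion, set as the call begins (- or left out, the last holds). The fingers move at their own pace and stop on an object; FORCE is the grip in N (left out, the last holds). Time passes only in rows, so rows that do not move let the fingers close. It gives the time, the measured TCP pose, the force and the opening at its end, in the units of the state.
- r.get_obs(): the state, without advancing time (a new reading comes with each control period).
- r.camera(name): name is "scene" or "top" or "wrist"; returns (picture, depth): 480x640x3 uint8, blue, green, red; 480x640 float32, m along the optical axis (not along the pixel's ray), 0 where there is no reading.
- r.calibration(name): a dict with "fx", "fy", "cx", "cy" (pixels), "R" (3x3) and "t" (3): a world point X has camera coordinates R X + t. Camera axes: x right, y down, z forward; pixel columns grow to the right and rows downward; lengths in m; the calibration is good to about 2 mm. A picture is of the moment at which its call begins: read the wrist's pose just before it. calibration takes no time and is no camera call; for the wrist camera it gives the pose at the moment of the call.
- r.hand_in(): hands the job in, once; it reports no verdict.
The state is a dict: "time": time; "q": joint angles; "joint_velocities": joint speeds; "joint_torque": joint torques, N m; "ee_pos": TCP position; "tcp_rot": TCP orientation; "force": force on the tool from outside, world axes, zero at the start; "ft_torque": the same for the moment, N m; "finger_gap": finger opening in m.
Only numpy, scipy, OpenCV 4.12 (cv2) and the standard library are available. Lean on these libraries where they do the work, as an engineer would, in place of code of your own. Each camera call takes 0.05 s, during which the arm holds its last target.

## Task

Close the grey lamp power box: take the loose aluminium cover from its sloping rest, tilt its thin tongue in under the box's fixed lip and lower the other end until the cover lies flat, fully down in its pocket, and let it go. Then turn the latch on the box a quarter turn, fully shut, so that its arm lies over the cover's free edge. Do not knock over or push away the loupe, the jar or the collet.

Things in the scene. Friction and masses are not known exactly. Their poses are not given: they have to be found in the camera images.
- cover_grip (a point): Centre of the grip rib on the loose cover's top: rib 40 mm long (cover's x), 12 mm wide (y), 22 mm high. The point is 23 mm above the cover's underside, 11 mm above its top face, 54 mm from the tongue's end (-x) and 46 mm from the other end; z points out of the top. At the start the cover lies on the sloping rest, tongue end down.
- cover: The same cover, a bare aluminium plate 100 mm long (x), 70 mm wide (y), about 0.17 kg; origin at the centre of its underside. Its -x end is a thin tongue, 18 mm long and 4 mm thick over the full width, level with the underside; the rest is 12 mm thick.
- pocket (a point): Centre of the pocket's floor in the top of the fixed grey lamp power box (158 x 104 mm), 30 mm above the bench; z up. Pocket 105 mm long (x), 77 mm wide (y); walls 12 mm high, so the seated cover is flush with them. The seated cover has its x along the pocket's x, tongue at the -x end, its underside on the floor and its origin within 2.5 mm of this point along x.
- lip (a point): Middle of the lower free edge of the fixed lip at the pocket's -x end, 11 mm above the floor, 41.5 mm from the pocket's centre. The lip is 6 mm thick, spans the full width and hangs 11 mm into the pocket. The opening left is 94 mm long, too short for the cover to drop in flat: the tongue goes under the lip with the cover tilted (25 degrees suits). Axes as the pocket's.
- latch (a joint): Steel quarter-turn latch on the far (+x) end of the box, upright axis, friction only (about 0.06 N m), stays where left. 0 = open: its arm points along the box's +y, clear of the pocket; it turns counter-clockwise seen from above to 1.57 = shut: arm along the box's -x, over the cover's free edge. It starts within 0.15 rad of open.
- latch_grip (a point): Middle of the latch's upright wing (10 mm thick, 36 mm long, 26 mm high), on the turning axis, 70 mm from the pocket's centre along +x, 33.5 mm above the pocket floor. Axes turn with the latch: y along wing and arm, z up. The arm, below the wing, reaches 31 mm from the axis along +y, is 14 mm wide, its underside 14.5 mm above the pocket floor.
- rest: Fixed grey sloping rest that carries the cover at the start: its top slopes at 30 degrees, 80 mm wide, 118 mm long, rising along its +x; its low (-x) edge has a 6 mm high ledge against which the tongue lies. Origin on the bench, under the middle.
- loupe: Bystander: black eye loupe standing upright, 40 mm across, 38 mm high; origin at the centre of its underside.
- flux_jar: Bystander: amber jar with black lid, 46 mm across, 50 mm high; origin at the centre of its underside.
- collet: Bystander: grey steel collet standing upright, 25 mm across, 30 mm high; origin at the centre of its underside.

How it is judged:
By the outcome, as a careful person would: the job done as asked, in the order asked, and still so for the second after the job is handed in, with the robot touching nothing.
It also fails if it takes over 56 s, if anything falls off the work surface, if the arm or the gripper's body presses on something with over 40 N, if the wrist force passes 120 N, or if a joint passes its speed limit or range.

## Working session

There is one attempt and no reset: what is moved stays moved. The work goes in short steps, Python scripts to look and compute and a shell command to move; the robot and the scene stay as the last step left them, time stands still between calls to the robot, and variables do not carry over. Pictures are saved under pics/ and viewed, and the job is handed in when it is done.

```bash
ls; mkdir -p pics; cat > h.py <<'E'
import numpy as np, cv2
from cell import r
from scipy.spatial.transform import Rotation as Rn
def snap(name,fn):
    p,d=r.camera(name); c=r.calibration(name)
    cv2.imwrite('pics/'+fn+'.png',p); np.savez('pics/'+fn+'.npz',p=p,d=d,**{k:np.array(v) for k,v in c.items()})
    return p,d,c
def load(fn):
    z=np.load('pics/'+fn+'.npz'); return z['p'],z['d'],z
def cloud(d,c):
    v,u=np.mgrid[:480,:640]; 
    X=np.stack([(u-c['cx'])/c['fx']*d,(v-c['cy'])/c['fy']*d,d],-1)
    return (X-np.array(c['t']))@np.array(c['R'])
E
python3 - <<'E'
from h import *
o=r.get_obs(); print({k:np.round(v,3) for k,v in o.items()})
snap('scene','s0');snap('top','t0');snap('wrist','w0')
E
```

```text
pics
{'time': np.float64(0.0), 'q': array([ 1.038,  0.522, -0.036,  1.6  ,  0.021,  1.021, -0.113]), 'joint_velocities': array([ 0.001, -0.   ,  0.   ,  0.002, -0.001,  0.001,  0.001]), 'joint_torque': array([-0.0000e+00, -9.2708e+01,  1.9800e+00, -3.6992e+01,  1.8000e-02,
        8.0000e-03, -0.0000e+00]), 'ee_pos': array([ 0.279, -0.559,  0.207]), 'tcp_rot': array([-0.001,  0.973,  0.229, -0.   ]), 'force': array([ 0.008,  0.127, -0.612]), 'ft_torque': array([-0.009,  0.023, -0.03 ]), 'finger_gap': np.float64(0.085)}
```

View pics/s0.png

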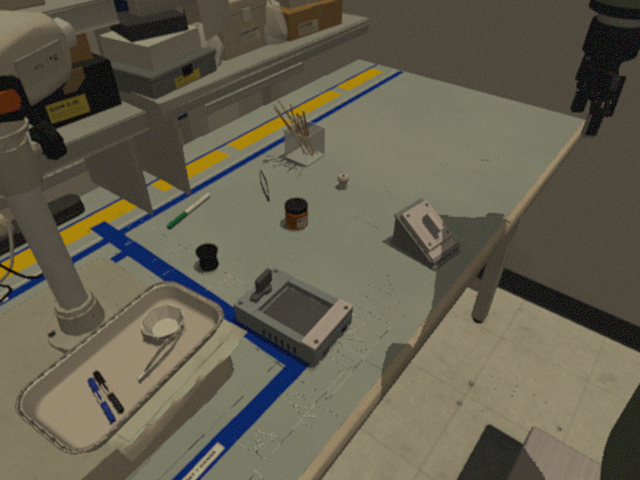

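View pics/t0.png

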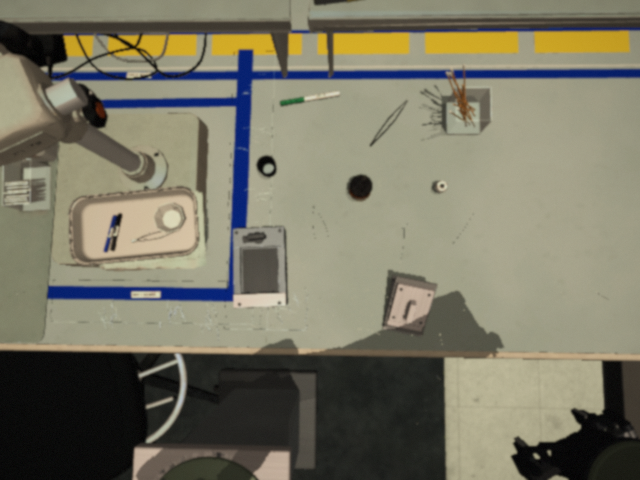

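View pics/w0.png

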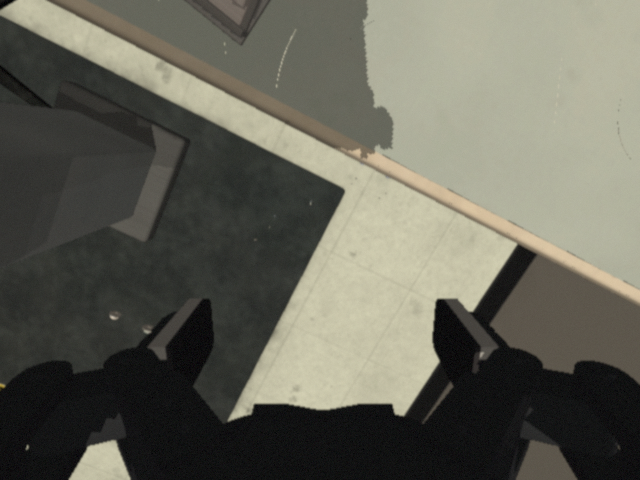

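The scene and top views show the box at top-view pixel (260,267), with its lip end at row 300 and its latch at (255,237). The rest and cover are at (412,304). The loupe is at (266,166), the jar at (360,187) and the collet at (440,186). Next I turn these pixels into positions.

```bash
python3 - <<'E'
from h import *
p,d,c=load('t0'); W=cloud(d,c)
print(np.round(c['R'],3),np.round(c['t'],3),c['fx'])
for n,(u,v) in dict(lipend=(260,300),floor=(258,270),latch=(255,237),cov=(412,304),loupe=(266,158),jar=(360,187),col=(440,186)).items(): print(n,np.round(W[v,u],3))
for n,(a,b,e,f) in dict(box=(222,216,296,316),rest=(375,260,445,342)).items():
    cv2.imwrite(f'pics/{n}0.png',cv2.resize(p[b:f,a:e],None,fx=7,fy=6 if 0 else 6,interpolation=cv2.INTER_CUBIC)[:600])
    M=W[b:f,a:e]; m=(M[...,2]>0.02)&(M[...,2]<.15); 
    P=M[m]; print(n,len(P),P.min(0),P.max(0),cv2.minAreaRect((P[:,:2]*1000).astype(np.float32)))
    z=M[...,2]; print(np.round(z[::6,::5]*1000).astype(int))
E
```

```text
[[ 0.011 -0.999 -0.034]
 [-0.995 -0.007 -0.098]
 [ 0.097  0.035 -0.995]] [-0.229  0.568  0.867] 435.41089710752465
lipend [ 0.452 -0.101  0.049]
floor [ 0.512 -0.093  0.032]
latch [ 0.574 -0.093  0.077]
cov [ 0.449 -0.394  0.078]
loupe [ 0.745 -0.103  0.03 ]
jar [ 0.679 -0.297  0.052]
col [ 0.693 -0.467  0.005]
box 4171 [ 0.43788841 -0.15226521  0.02004427] [ 0.59922308 -0.04100888  0.07896404] ((518.1800537109375, -96.34831237792969), (158.70416259765625, 104.96292877197266), 2.928210973739624)
[[  1   0   2   2   2  -1   0   2  -3  -1   1  -3  -1   0  -2]
 [ -1  -3   2   1   1  -2   1  -1   0   2   2   1  -2   0   1]
 [  1   0   3   4  -3   1  40  41  43  41  43  39  41  -1  -1]
 [ -2  -1   1  41  41  44  74  76  78  40  44  43  41   1   2]
 [ -3   0  -2  43  41  49  58  49  52  41  40  42  43  -1  -2]
 [  2  -1   3  45  41  40  40  43  42  43  44  35  39   1   1]
 [  1   1   2  43  32  30  29  29  29  30  29  30  44   2   0]
 [  0   1   0  41  28  32  29  31  34  29  31  30  42   2  -1]
 [  0   0  -3  42  29  30  30 910  32  29  28  31  40   1   2]
 [ -3   0   0  41  30  31  33  2
[... 788 characters left out ...]
1   2  -3  -1   1   0  -3 910   2  -1  -1  -2   1]
 [  2   1  -1   1   4  70  68  -2   0   0   2   1  -3   0]
 [  0   0   0   2  63  74  71  68  66  68  69  69  66  -2]
 [ -1   1  -1   0  54  70  70  72  70  73  75  73  63   1]
 [  0   1  -1   5  62  63  61  68  67  65  66  66   0  -3]
 [ -1   0   3  40  57  57  59  68  67  64  61  64   0   1]
 [  0   1  -1  32  48  49  49  75  78  57  57 910   0   3]
 [  1   1   1  37  42  42  44  70  47  50  49   1   0   0]
 [ -2  -2  17  33  36  34  38  65  42  42  41  -2   1  -1]
 [  1   2  16  19  17  17  24  21  24  35  -1  -1  -3   1]
 [  1  -2  -2  -4   4   2   4  17  20  15  -2  -1   0   1]
 [  1  -2  -1  -1   1  -1   1  -1   0   0   0   1   0   1]]
```

```bash
python3 - <<'E'
from h import *
p,d,c=load('s0')
cv2.imwrite('pics/sb.png',cv2.resize(p[255:370,220:370],None,fx=5,fy=5,interpolation=cv2.INTER_CUBIC))
cv2.imwrite('pics/sr.png',cv2.resize(p[190:280,380:470],None,fx=6,fy=6,interpolation=cv2.INTER_CUBIC))
E
```

```text
(no output)
```

View pics/sb.png

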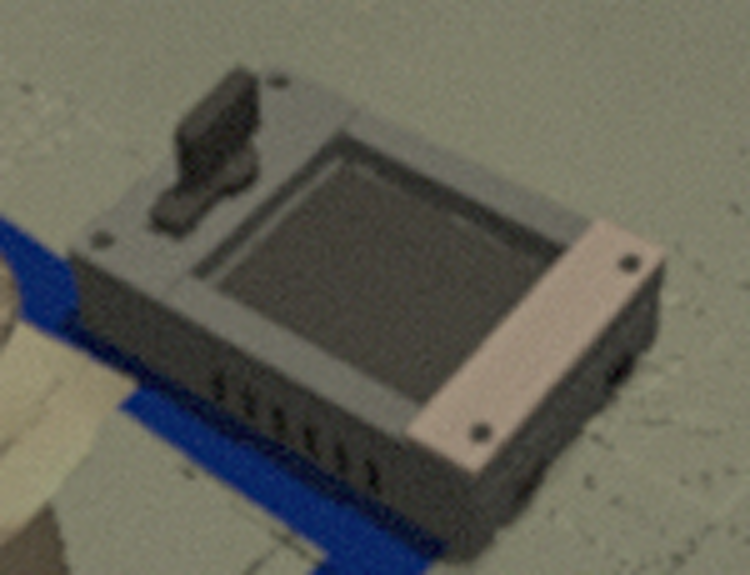

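View pics/sr.png

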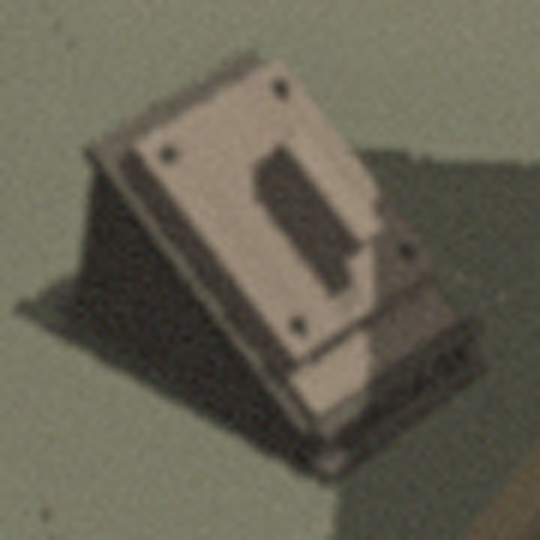

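```bash
cat >> h.py <<'E'
def Rtool(yaw,tilt,extra=0):
    # tool x heading yaw (deg), z down, then tilted about tool y by tilt (z leans to +x heading)
    return Rn.from_euler('z',yaw,degrees=True)*Rn.from_euler('x',180,degrees=True)*Rn.from_euler('y',tilt,degrees=True)
def cur():
    o=r.get_obs(); q=o['tcp_rot']; return np.array(o['ee_pos']),Rn.from_quat([q[1],q[2],q[3],q[0]]),o
def plan(p,R,n=None):
    p0,R0,o=cur(); dv=(R0.inv()*R).as_rotvec(degrees=True); dl=np.linalg.norm(p-p0)
    n=n or int(max(np.ceil(np.abs(dv).max()/7),np.ceil(dl/0.04),1))
    st=Rn.from_rotvec(dv/n,degrees=True); Rk=R0
    print('n',n,'dist',round(dl,4),'rotvec',np.round(dv,1),'F',np.round(o['force'],1),'t',round(o['time'],2))
    for k in range(n):
        s=Rk.inv().apply((p-p0)/n); print(np.round(s,4),np.round(dv/n,2)); Rk=Rk*st
E
python3 - <<'E'
from h import *
plan(np.array([.388,-.383,.19]),Rtool(-11,30))
p,d,c=load('t0'); W=cloud(d,c); p2,d2,c2=load('s0'); W2=cloud(d2,c2)
n=np.array([-.491,.095,.866])
for nm,w in (('top',W),('scene',W2)):
    m=(abs(w[...,0]-.445)<.06)&(abs(w[...,1]+.396)<.055)&(w[...,2]>.025)
    P=w[m]; print(nm,len(P)); h=P@n; print(np.histogram(h-np.median(h),bins=np.arange(-.03,.04,.003)),np.median(h))
E
```

```text
n 6 dist 0.2079 rotvec [-9.9 28.9 36.6] F [-0.4 -0.   0.2] t 0.15
[ 0.0294 -0.0181  0.0029] [-1.64  4.82  6.1 ]
[ 0.027  -0.0213  0.0047] [-1.64  4.82  6.1 ]
[ 0.0241 -0.0241  0.0062] [-1.64  4.82  6.1 ]
[ 0.0208 -0.0267  0.0074] [-1.64  4.82  6.1 ]
[ 0.0172 -0.029   0.0082] [-1.64  4.82  6.1 ]
[ 0.0133 -0.0308  0.0086] [-1.64  4.82  6.1 ]
top 1851
(array([  0,   0,   0,   1,  12, 135, 221,  59,  47, 448, 726,  35,  11,
         9,  11,  12,  32,  81,   9,   0,   0,   0,   0]), array([-3.0000000e-02, -2.7000000e-02, -2.4000000e-02, -2.1000000e-02,
       -1.8000000e-02, -1.5000000e-02, -1.2000000e-02, -9.0000000e-03,
       -6.0000000e-03, -3.0000000e-03, -6.9388939e-18,  3.0000000e-03,
        6.0000000e-03,  9.0000000e-03,  1.2000000e-02,  1.5000000e-02,
        1.8000000e-02,  2.1000000e-02,  2.4000000e-02,  2.7000000e-02,
        3.0000000e-02,  3.3000000e-02,  3.6000000e-02,  3.9000000e-02])) -0.20935180058647468
scene 1857
(array([ 10,   6,   8,   4,  18, 103, 194,  91,  58, 381, 657,  37,  23,
        29,  22,  24,  33,  97,   7,   0,   0,   0,   0]), array([-3.0000000e-02, -2.7000000e-02, -2.4000000e-02, -2.1000000e-02,
       -1.8000000e-02, -1.5000000e-02, -1.2000000e-02, -9.0000000e-03,
       -6.0000000e-03, -3.0000000e-03, -6.9388939e-18,  3.0000000e-03,
        6.0000000e-03,  9.0000000e-03,  1.2000000e-02,  1.5000000e-02,
        1.8000000e-02,  2.1000000e-02,  2.4000000e-02,  2.7000000e-02,
        3.0000000e-02,  3.3000000e-02,  3.6000000e-02,  3.9000000e-02])) -0.20968291216261903
```

```bash
python3 -m handwheel '0.0294 -0.0181 0.003 -1.64 4.82 6.1; 0.027 -0.0213 0.0047 -1.64 4.82 6.1; 0.024 -0.024 0.006 -1.64 4.82 6.1; 0.021 -0.027 0.0074 -1.64 4.82 6.1; 0.017 -0.029 0.008 -1.64 4.82 6.1' 1 40; python3 -m handwheel '0.0133 -0.031 0.0086 -1.64 4.82 6.1; 0 0 0 0 0 0'; python3 - <<'E'
from h import *
plan(np.array([.388,-.383,.19]),Rtool(-11,30)); print(np.round(r.get_obs()['q'],2))
snap('wrist','w1')
E
```

```text
time: 0.57
ee_pos: [0.3665, -0.4097, 0.1918]
tcp_rot: [0.02, 0.98, -0.014, 0.197]
force: [3.4, 0.2, -0.6]
finger_gap: 0.0853
time: 0.73
ee_pos: [0.382, -0.3729, 0.1856]
tcp_rot: [0.02, 0.97, -0.063, 0.234]
force: [0.2, 0.7, 0.3]
finger_gap: 0.0853
n 1 dist 0.0125 rotvec [-1.2  2.8  3.2] F [0.2 0.7 0.3] t 0.73
[ 0.0084  0.0093 -0.0005] [-1.18  2.83  3.22]
[ 1.1   0.3  -0.29  2.18 -0.62  0.37 -0.32]
```

View pics/w1.png

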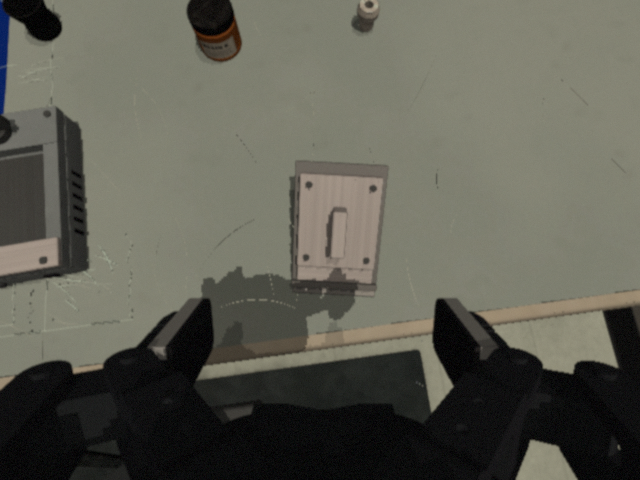

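The wrist view shows the cover on the rest at columns 295–385, rows 175–290, with the rib centred near (339,233). Next I measure it from depth.

```bash
cat > meas.py <<'E'
from h import *
def cover(fns,n0,h0,lo,hi):
    for fn in fns:
        p,d,c=load(fn); W=cloud(d,c)
        m=np.all((W>lo)&(W<hi),-1)&(abs(W@n0-h0)<.003); P=W[m]
        for _ in range(3):
            ce=P.mean(0); n=np.linalg.svd(P-ce,full_matrices=False)[2][2]; n*=np.sign(n[2]); 
            res=W@n-ce@n; m=np.all((W>lo)&(W<hi),-1)&(abs(res)<.003); P=W[m]
        ang=np.degrees(np.arccos(n[2])); yaw=np.degrees(np.arctan2(n[1],n[0]))+180
        mr=np.all((W>lo)&(W<hi),-1)&(res>.016)&(res<.027); Q=W[mr]
        x=np.array([np.cos(np.radians(yaw)),np.sin(np.radians(yaw)),0]); x-=x@n*n; x/=np.linalg.norm(x); y=np.cross(n,x)
        f=lambda P:np.stack([P@x,P@y],1)
        r1=cv2.minAreaRect((f(P)*1000).astype(np.float32)); r2=cv2.minAreaRect((f(Q)*1000).astype(np.float32))
        A=lambda r:np.array([x,y]).T@(np.array(r[0])/1000)
        h=ce@n
        print(fn,len(P),len(Q),'n',np.round(n,3),'tilt',round(ang,2),'yaw',round(yaw%360,2),'h',round(h,4),'ribh',round(np.median(res[mr]),4))
        print('  plate',np.round(A(r1)+h*n,4),np.round(r1[1],1),round(r1[2],1),' rib->grip',np.round(A(r2)+(h+.011)*n,4),np.round(r2[1],1),round(r2[2],1))
if __name__=='__main__':
    cover(['t0','s0','w1'],np.array([-.491,.095,.866]),-.2092,np.array([.37,-.46,.02]),np.array([.51,-.33,.12]))
E
python3 meas.py
```

```text
t0 1180 128 n [-0.491  0.092  0.866] tilt 29.97 yaw 349.33 h -0.2078 ribh 0.0216
  plate [ 0.4451 -0.3963  0.0546] [84.7 70.4] 0.1  rib->grip [ 0.4363 -0.3948  0.0622] [12.3 38.5] 89.0
s0 1040 146 n [-0.493  0.097  0.864] tilt 30.18 yaw 348.91 h -0.211 ribh 0.0215
  plate [ 0.4362 -0.3914  0.0486] [ 72.8 105. ] 88.9  rib->grip [ 0.436  -0.3919  0.0613] [39.7 14.7] 3.0
w1 6668 695 n [-0.49   0.093  0.867] tilt 29.9 yaw 349.2 h -0.2073 ribh 0.0218
  plate [ 0.4443 -0.3995  0.0549] [83.1 70.1] 0.4  rib->grip [ 0.4353 -0.3978  0.0624] [39.6 12. ] 0.4
```

```bash
cat > a.py <<'E'
from h import *
import sys
g=np.array([.4355,-.397,.0622]); n=np.array([-.49,.094,.867])
plan(g+float(sys.argv[1])*n,Rtool(-10.8,30))
E
python3 a.py .05
```

```text
n 3 dist 0.0877 rotvec [-1.   2.9  3.4] F [ 0.6 -1.2  0.2] t 0.78
[-0.0033  0.0037  0.0288] [-0.34  0.97  1.13]
[-0.0037  0.0036  0.0288] [-0.34  0.97  1.13]
[-0.0041  0.0035  0.0287] [-0.34  0.97  1.13]
```

```bash
python3 -m handwheel '-0.0025 0.0027 0.0216 -0.25 0.73 0.85; -0.0027 0.0027 0.0216 -0.25 0.73 0.85; -0.0029 0.0027 0.0216 -0.25 0.73 0.85; -0.003 0.0027 0.0216 -0.25 0.73 0.85; 0 0 0 0 0 0' 0; python3 a.py .05
```

```text
time: 1.2
ee_pos: [0.4083, -0.3926, 0.1178]
tcp_rot: [0.022, 0.963, -0.086, 0.255]
force: [-0.7, 1.1, -0.3]
finger_gap: 0.043
n 1 dist 0.0126 rotvec [-0.4  0.3  0.5] F [-0.7  1.1 -0.3] t 1.2
[-0.0038 -0.0008  0.012 ] [-0.42  0.29  0.46]
```

```bash
python3 -m handwheel '0 0 0 0 0 0; 0 0 0 0 0 0' ; python3 a.py -.009; python3 a.py .05
```

```text
time: 1.37
ee_pos: [0.4083, -0.3928, 0.1203]
tcp_rot: [0.023, 0.963, -0.085, 0.255]
force: [0.0, 0.1, 0.0]
finger_gap: 0.0429
n 2 dist 0.0732 rotvec [-0.3  0.3  0.7] F [0.  0.1 0. ] t 1.37
[-0.0024 -0.0003  0.0365] [-0.14  0.14  0.33]
[-0.0025 -0.0004  0.0365] [-0.14  0.14  0.33]
n 1 dist 0.015 rotvec [-0.3  0.3  0.7] F [0.  0.1 0. ] t 1.37
[-0.0051 -0.0009  0.014 ] [-0.27  0.28  0.66]
```

```bash
python3 -m handwheel '-0.0012 -0.0002 0.0165 -0.07 0.07 0.2; -0.0012 -0.0002 0.0165 -0.07 0.07 0.2; -0.0012 -0.0002 0.0165 -0.07 0.07 0.2; -0.0012 -0.0002 0.0165 0 0 0.1; 0 0 0 0 0 0';python3 -m handwheel '0 0 0 0 0 0;0 0 0 0 0 0'; python3 a.py -.009
```

```text
time: 1.78
ee_pos: [0.4364, -0.4037, 0.0756]
tcp_rot: [0.014, 0.964, -0.088, 0.25]
force: [-1.3, 1.3, -0.0]
finger_gap: 0.0425
time: 1.95
ee_pos: [0.4349, -0.4033, 0.0768]
tcp_rot: [0.014, 0.964, -0.089, 0.251]
force: [0.3, -0.2, 0.2]
finger_gap: 0.0428
n 1 dist 0.0236 rotvec [-1.1  1.  -0. ] F [ 0.3 -0.2  0.2] t 1.95
[-0.0075 -0.0059  0.0216] [-1.12  0.95 -0.03]
```

```bash
python3 - <<'E'
from h import *
print(np.round(r.get_obs()['q'],3))
E
```

```text
[ 1.059  0.578 -0.298  2.135 -1.26   0.162  0.311]
```

```bash
cat > fk.py <<'E'
from h import *
import itertools, json
from scipy.optimize import least_squares
E_=lambda a,t:Rn.from_euler(a,t)
def chain(q,s,off):
    Rs=[];R=E_('z',off[0])
    for i,a in enumerate('zyzyzyz'):
        R=R*E_(a,s[i]*q[i]); Rs.append(R)
    return Rs
def ori(q,s,off):
    return chain(q,s,off)[-1]*E_('z',off[1])
def pos(q,s,off,L):
    Rs=chain(q,s,off); h,d3,d5,d7,a1,a4,a5,a6=L
    p=np.array([0,0,h])+Rs[0].apply([a1,0,0])+Rs[2].apply([a4,0,d3])+Rs[4].apply([a5,0,d5])+Rs[5].apply([a6,0,0])+Rs[6].apply([0,0,d7])
    return p
E
python3 - <<'E'
from fk import *
p,R,o=cur()
D=[([1.038,.5215,-.036,1.5995,.021,1.021,-.113],Rn.from_quat([.973,.229,0,-.001]),[.279,-.559,.2075]),
([1.1,.3,-.29,2.18,-.62,.37,-.32],Rn.from_quat([.97,-.063,.234,.02]),[.382,-.3729,.1856]),
(o['q'],R,p)]
best=[]
for s in itertools.product([1,-1],repeat=7):
    for o0 in np.arange(0,360,90):
        for o1 in np.arange(0,360,90):
            off=np.radians([o0,o1]); e=[np.degrees((ori(q,s,off).inv()*R).magnitude()) for q,R,_ in D]
            best.append((max(e),s,o0,o1,e))
best.sort(key=lambda b:b[0])
for b in best[:4]: print(b)
E
```

```text
(np.float64(0.5225280076573123), (-1, 1, -1, 1, -1, 1, -1), np.int64(0), np.int64(90), [np.float64(0.11392985119152414), np.float64(0.5225280076573123), np.float64(2.5815281277574674e-14)])
(np.float64(0.5225280076573123), (-1, -1, -1, -1, -1, -1, -1), np.int64(180), np.int64(270), [np.float64(0.11392985119151994), np.float64(0.5225280076573123), np.float64(2.5815281277574674e-14)])
(np.float64(25.437913878596706), (1, -1, 1, -1, -1, -1, -1), np.int64(90), np.int64(270), [np.float64(25.437913878596706), np.float64(10.296523606965954), np.float64(18.630755168990227)])
(np.float64(25.437913878596714), (1, 1, 1, 1, -1, 1, -1), np.int64(270), np.int64(90), [np.float64(25.437913878596714), np.float64(10.296523606965954), np.float64(18.630755168990227)])
```

```bash
python3 - <<'E'
from fk import *
p,R,o=cur()
s=(-1,1,-1,1,-1,1,-1);off=np.radians([0,90])
D=[([1.038,.5215,-.036,1.5995,.021,1.021,-.113],[.279,-.559,.2075]),
([1.1,.3,-.29,2.18,-.62,.37,-.32],[.382,-.3729,.1856]),
(o['q'],p)]
prior=np.array([.33,.36,.36,.3,0,0,0,0])
w=np.array([.3,.3,.3,.3,10,10,10,10])*.02
f=lambda L:np.concatenate([np.concatenate([pos(q,s,off,L)-x for q,x in D]),w*(L-prior)])
L=least_squares(f,prior).x; print(np.round(L,4)); print([np.round((pos(q,s,off,L)-x)*1000,1) for q,x in D])
np.savez('L.npz',L=L)
E
```

```text
[ 0.1899  0.5207  0.3479  0.2683  0.055   0.0091 -0.0238  0.008 ]
[array([48.7, 28.9, -0.4]), array([ 2.1,  7. , -1.2]), array([-1.9, -4.8,  1.6])]
```

```bash
cat > a.py <<'E'
from h import *
import sys
g=np.array([.4355,-.397,.0622]); n=np.array([-.49,.094,.867])
T=float(sys.argv[2]) if len(sys.argv)>2 else 17
R=Rtool(-10.8,T); ax=-R.apply([0,0,1])
with open('log.txt','a') as f: p,_,o=cur(); f.write(repr((list(o['q']),list(p)))+'\n')
plan(g-.0055*n+float(sys.argv[1])*ax,R)
E
python3 a.py .045
```

```text
n 2 dist 0.0269 rotvec [ -1.1 -12.    0.1] F [ 0.3 -0.2  0.2] t 1.95
[ 0.0009 -0.0034 -0.013 ] [-0.56 -6.02  0.05]
[-0.0004 -0.0033 -0.013 ] [-0.56 -6.02  0.05]
```

```bash
python3 -m handwheel '0.0009 -0.003 -0.013 -0.5 -5 0; 0 -0.003 -0.013 -0.5 -5 0; 0 0 0 0 -2 0; 0 0 0 0 0 0; 0 0 0 0 0 0'; python3 a.py .045; tail -1 log.txt
```

```text
time: 2.37
ee_pos: [0.4337, -0.3992, 0.0799]
tcp_rot: [0.01, 0.975, -0.087, 0.203]
force: [0.2, 0.5, -0.2]
finger_gap: 0.0429
n 1 dist 0.0226 rotvec [-1.1 -6.5  0.4] F [ 0.2  0.5 -0.2] t 2.37
[-0.0001 -0.0029 -0.0224] [-1.08 -6.46  0.45]
([np.float64(0.7471681363020535), np.float64(0.5514941430816389), np.float64(0.052317829497043104), np.float64(2.0966111358180948), np.float64(-1.0505794462512095), np.float64(0.3123015251009456), np.float64(0.021639299661329454)], [np.float64(0.4337090538856367), np.float64(-0.3992016303131409), np.float64(0.0799434250243545)])
```

```bash
python3 -m handwheel '0 -0.001 -0.011 -0.5 -3.2 0.2; 0 -0.001 -0.011 -0.5 -3.2 0.2; 0 0 0 0 0 0; 0 0 0 0 0 0'; python3 a.py .045; tail -1 log.txt|sed 's/np.float64//g'
```

```text
time: 2.7
ee_pos: [0.4274, -0.3964, 0.0959]
tcp_rot: [0.012, 0.983, -0.091, 0.157]
force: [0.3, 0.4, -0.5]
finger_gap: 0.043
n 1 dist 0.0053 rotvec [-0.4 -1.1  0.1] F [ 0.3  0.4 -0.5] t 2.7
[-0.0008 -0.0009 -0.0051] [-0.38 -1.14  0.13]
([(0.5290826530166967), (0.5374674103704794), (0.2939745024226623), (2.0569982324105665), (-0.8586783023066927), (0.4349300277950187), (-0.22673653994057408)], [(0.42744584928579454), (-0.39637887906169994), (0.09586734560230117)])
```

Moving freely now. Descend slowly.

```bash
python3 -m handwheel '-0.0003 -0.0009 0.01 -0.4 -1.1 0.1; -0.0003 0 0.01 0 0 0; 0 0 0.01 0 0 0; 0 0 0 0 0 0; 0 0 0 0 0 0'; python3 a.py 0; tail -1 log.txt|sed 's/np.float64//g'
```

```text
time: 3.12
ee_pos: [0.434, -0.3978, 0.066]
tcp_rot: [0.014, 0.985, -0.095, 0.146]
force: [0.1, 0.5, 0.2]
finger_gap: 0.0428
n 1 dist 0.0095 rotvec [ 0.   0.1 -0.2] F [0.1 0.5 0.2] t 3.12
[ 0.0014 -0.0011  0.0093] [ 0.    0.12 -0.2 ]
([(0.534004633341824), (0.5968330265347809), (0.2661490406093815), (2.04476690623745), (-0.8827934978285396), (0.3928780029060806), (-0.22155305262642466)], [(0.43397112080536243), (-0.3978476178030404), (0.06595217207593464)])
```

```bash
python3 -m handwheel '0.0007 -0.0005 0.0045 0 0 -0.1; 0.0007 -0.0005 0.0045 0 0 -0.1; 0 0 0 0 0 0; 0 0 0 0 0 0'; python3 a.py 0;  python3 - <<'E'
from h import *
snap('wrist','w2')
E
```

```text
time: 3.45
ee_pos: [0.4392, -0.3973, 0.0587]
tcp_rot: [0.014, 0.985, -0.092, 0.146]
force: [-0.3, -1.6, 0.4]
finger_gap: 0.0428
n 1 dist 0.0016 rotvec [0.  0.1 0.1] F [-0.3 -1.6  0.4] t 3.45
[-0.0013  0.0003  0.0009] [0.05 0.09 0.11]
```

View pics/w2.png

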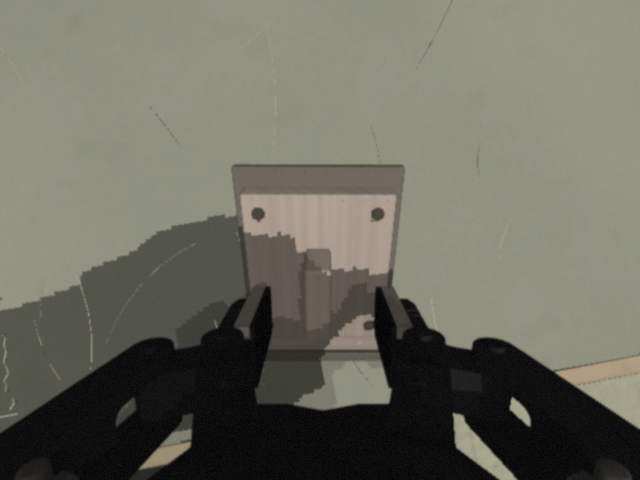

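The fingers stand either side of the rib: rib at columns 305–330, pads at about 270 and 378. Closing.

```bash
python3 -m handwheel '-0.001 0 0.001 0 0 0; 0 0 0 0 0 0; 0 0 0 0 0 0; 0 0 0 0 0 0; 0 0 0 0 0 0' -1 70; python3 -m handwheel '0 0 0 0 0 0; 0 0 0 0 0 0'; python3 a.py 0
```

```text
time: 3.92
ee_pos: [0.4385, -0.3973, 0.0576]
tcp_rot: [0.014, 0.985, -0.092, 0.146]
force: [-0.5, 0.7, 0.6]
finger_gap: -0.0001
time: 4.08
ee_pos: [0.4385, -0.3973, 0.0576]
tcp_rot: [0.014, 0.985, -0.092, 0.146]
force: [0.3, 0.5, 0.0]
finger_gap: 0.0002
n 1 dist 0.0004 rotvec [0.1 0.1 0.1] F [0.3 0.5 0. ] t 4.08
[-0.0003  0.0003  0.0001] [0.06 0.09 0.11]
```

```bash
python3 - <<'E'
from h import *
snap('wrist','w3');p,d,c=snap('scene','s3')
cv2.imwrite('pics/s3c.png',cv2.resize(p[130:290,340:500],None,fx=3.7,fy=3.7,interpolation=cv2.INTER_CUBIC))
E
```

```text
(no output)
```

View pics/w3.png

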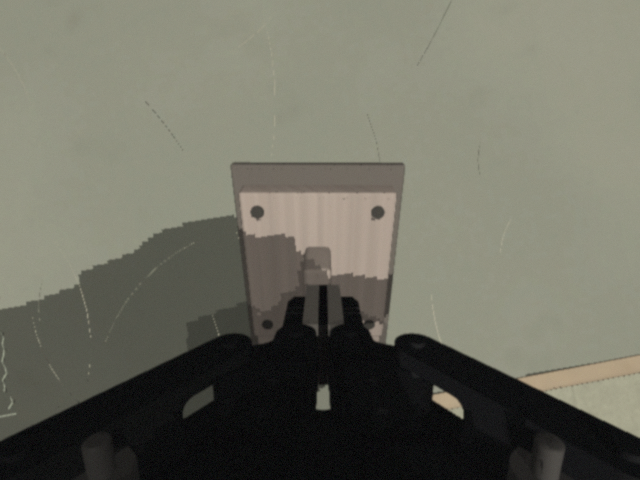

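View pics/s3c.png

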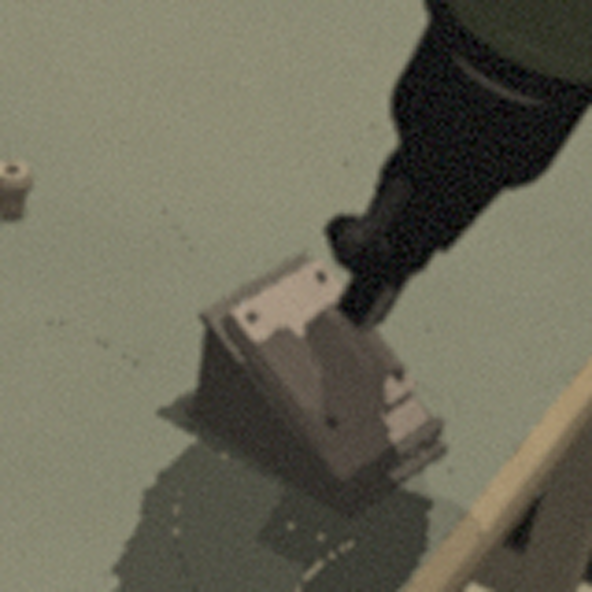

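```bash
python3 - <<'E'
from h import *
p0,R0,o=cur(); print(p0,o['finger_gap'])
p,d,c=load('w3'); W=cloud(d,c)
for v in range(240,400,12):
    print(v,[(u,*np.round((W[v,u])*1000).astype(int)) for u in (300,310,322,335)])
    
T=R0.inv().apply(W.reshape(-1,3)-p0).reshape(W.shape)
print('tool frame')
for v in range(280,400,12): print(v,[(u,*np.round((T[v,u])*1000).astype(int)) for u in (295,310,322,335,345)])
E
```

```text
[ 0.43848372 -0.39727961  0.05753488] -0.0003031137960171796
240 [(300, np.int64(460), np.int64(-391), np.int64(63)), (310, np.int64(460), np.int64(-395), np.int64(62)), (322, np.int64(459), np.int64(-401), np.int64(63)), (335, np.int64(457), np.int64(-407), np.int64(63))]
252 [(300, np.int64(455), np.int64(-390), np.int64(59)), (310, np.int64(454), np.int64(-395), np.int64(68)), (322, np.int64(453), np.int64(-400), np.int64(68)), (335, np.int64(452), np.int64(-406), np.int64(58))]
264 [(300, np.int64(449), np.int64(-388), np.int64(56)), (310, np.int64(449), np.int64(-394), np.int64(76)), (322, np.int64(448), np.int64(-399), np.int64(77)), (335, np.int64(446), np.int64(-405), np.int64(57))]
276 [(300, np.int64(443), np.int64(-387), np.int64(52)), (310, np.int64(444), np.int64(-393), np.int64(79)), (322, np.int64(443), np.int64(-398), np.int64(79)), (335, np.int64(440), np.int64(-404), np.int64(53))]
288 [(300, np.int64(437), np.int64(-386), np.int64(48)), (310, np.int64(440), np.int64(-393), np.int64(90)), (322, np.int64(439), np.int64(-397), np.int64(89)), (335, np.int64(438), np.in
[... 3794 characters left out ...]
310, np.int64(10), np.int64(-3), np.int64(-82)), (322, np.int64(-4), np.int64(0), np.int64(-61)), (335, np.int64(10), np.int64(3), np.int64(-82)), (345, np.int64(16), np.int64(5), np.int64(-91))]
376 [(295, np.int64(16), np.int64(-6), np.int64(-95)), (310, np.int64(-1), np.int64(-4), np.int64(-71)), (322, np.int64(-9), np.int64(0), np.int64(-59)), (335, np.int64(-1), np.int64(4), np.int64(-71)), (345, np.int64(16), np.int64(5), np.int64(-95))]
388 [(295, np.int64(17), np.int64(-5), np.int64(-100)), (310, np.int64(-5), np.int64(-4), np.int64(-71)), (322, np.int64(-85), np.int64(0), np.int64(35)), (335, np.int64(-5), np.int64(4), np.int64(-72)), (345, np.int64(15), np.int64(5), np.int64(-99))]
```

```bash
python3 - <<'E'
from h import *
p0,R0,o=cur()
for fn in ('s3','w3'):
    p,d,c=load(fn); W=cloud(d,c); T=R0.inv().apply(W.reshape(-1,3)-p0)
    n=np.array([-.49,.093,.867]); hh=W.reshape(-1,3)@n+.2075
    m=(np.abs(T[:,0])<14)&(abs(T[:,1])<.014)&(abs(T[:,0])<.014)&(hh>.024)&(T[:,2]>-.08)
    print(fn,m.sum(),np.histogram(T[m,2],bins=np.arange(-.08,.02,.005)), np.sort(T[m,2])[-8:])
p,d,c=load('s3'); W=cloud(d,c)
X=np.array(c['R'])@p0+c['t']; print('tcp px in scene',X[0]/X[2]*c['fx']+c['cx'],X[1]/X[2]*c['fy']+c['cy'])
z0=load('s0')[1]
df=np.abs(d-z0)
print([ (v,[round(float(d[v,u])-float(X[2]),3) for u in range(428,450,3)]) for v in range(196,230,4)])
E
```

```text
s3 143 (array([ 2, 14, 15,  5,  5, 15, 15, 14, 20, 22,  7,  7,  2,  0,  0,  0,  0,
        0,  0]), array([-8.0000000e-02, -7.5000000e-02, -7.0000000e-02, -6.5000000e-02,
       -6.0000000e-02, -5.5000000e-02, -5.0000000e-02, -4.5000000e-02,
       -4.0000000e-02, -3.5000000e-02, -3.0000000e-02, -2.5000000e-02,
       -2.0000000e-02, -1.5000000e-02, -1.0000000e-02, -5.0000000e-03,
        6.9388939e-17,  5.0000000e-03,  1.0000000e-02,  1.5000000e-02])) [-0.02421585 -0.02414801 -0.02377389 -0.02318197 -0.0231226  -0.02162971
 -0.01971194 -0.01903583]
w3 6681 (array([ 912, 1326, 1096,  596,  599,  390,  479,  418,  391,  325,  148,
          1,    0,    0,    0,    0,    0,    0,    0]), array([-8.0000000e-02, -7.5000000e-02, -7.0000000e-02, -6.5000000e-02,
       -6.0000000e-02, -5.5000000e-02, -5.0000000e-02, -4.5000000e-02,
       -4.0000000e-02, -3.5000000e-02, -3.0000000e-02, -2.5000000e-02,
       -2.0000000e-02, -1.5000000e-02, -1.0000000e-02, -5.0000000e-03,
        6.9388939e-17,  5.0000000e-03,  1.0000000e-02,  1.5000000e-02])) [-0.02603281 -0.02599668 -0.02580605 -0.02575056 -0.02559628 -0.02518129
 -0.0251543  -0.02495193]
tcp px in scene 431.7847120683607 222.9368814988812
[(196, [0.167, -0.116, -0.121, -0.122, -0.124, -0.111, -0.079, -0.083]), (200, [0.154, -0.081, -0.107, -0.121, -0.122, -0.108, -0.062, -0.079]), (204, [0.025, 0.143, 0.141, -0.101, -0.101, -0.091, -0.068, -0.067]), (208, [0.02, 0.024, -0.041, -0.048, -0.083, -0.077, -0.053, 0.135]), (212, [0.015, -0.035, -0.035, -0.041, -0.045, -0.047, -0.033, 0.122]), (216, [-0.013, -0.014, -0.029, -0.038, -0.033, -0.029, 0.113, 0.113]), (220, [-0.013, -0.017, -0.019, -0.012, 0.02, 0.101, 0.101, 0.105]), (224, [-0.003, -0.012, -0.017, -0.016, -0.015, 0.014, 0.092, 0.091]), (228, [0.001, -0.007, -0.013, -0.018, -0.021, -0.018, 0.015, 0.081])]
```

```bash
python3 - <<'E'
from h import *
def tf(q): return Rn.from_quat([q[1],q[2],q[3],q[0]])
for fn,p0,q in (('w0',[.279,-.559,.2075],[-.001,.973,.229,0]),('w1',[.382,-.3729,.1856],[.02,.97,-.063,.234]),('w2',[.4392,-.3973,.0587],[.014,.985,-.092,.146]),('w3',[.4385,-.3973,.0575],[.014,.985,-.092,.146])):
    p,d,c=load(fn); W=cloud(d,c); T=tf(q).inv().apply(W.reshape(-1,3)-p0).reshape(W.shape)
    Rc=np.array(c['R']); camp=-Rc.T@np.array(c['t']); print(fn,'cam in tool',np.round(tf(q).inv().apply(camp-p0),4), np.round(tf(q).inv().apply(Rc[2]),3))
    m=(d>0.02)&(T[...,2]<.03)&(T[...,2]>-.1)&(abs(T[...,0])<.016)&(abs(T[...,1])<.065)
    if fn in('w2','w3'): m&=(p.max(-1)<60)
    print(m.sum(), np.histogram(T[m][:,2],bins=np.arange(-.1,.03,.01))[0],np.round(np.sort(T[m][:,2])[-300::50],4))
E
```

```text
w0 cam in tool [ 0.0655 -0.0006 -0.1649] [-0.263  0.001  0.965]
28632 [ 9752 10425  1939  2189  2231  1684   412     0     0     0     0     0] [-0.039  -0.0385 -0.0379 -0.0374 -0.0368 -0.0361]
w1 cam in tool [ 0.0665  0.0032 -0.1662] [-0.264  0.002  0.965]
26018 [10201  7750  1773  2317  2147  1575   255     0     0     0     0     0] [-0.0405 -0.0399 -0.0394 -0.0387 -0.0381 -0.0375]
w2 cam in tool [ 0.0652  0.0002 -0.1654] [-0.262  0.     0.965]
32784 [11301  9419  7291  1797  1034  1008   727   179     0     0     6     7] [-0.0318 -0.0309 -0.0298 -0.0287 -0.0273 -0.0256]
w3 cam in tool [ 6.520e-02  1.000e-04 -1.653e-01] [-0.262  0.     0.965]
31374 [13357  6621  7680  2019   591   607   455    39     0     0     0     3] [-0.036  -0.0351 -0.0341 -0.033  -0.0318 -0.0303]
```

The two cameras agree that the real finger tips end about 23 mm short of the reported TCP. Tool z is −36 mm when open and about −24 mm when shut, where the spec gives −13 and 0. So the fingers shut just above the rib. I'll apply this offset, reopen and go deeper.

```bash
sed -i 's/^plan.*$/plan(g-.0055*n+(float(sys.argv[1])-.023)*ax,R)/' a.py; python3 -m handwheel '0 0 -0.003 0 0 0; 0 0 0 0 0 0; 0 0 0 0 0 0; 0 0 0 0 0 0' 0; python3 a.py 0.003
```

```text
time: 4.52
ee_pos: [0.4377, -0.3971, 0.0605]
tcp_rot: [0.014, 0.985, -0.092, 0.146]
force: [0.1, 0.1, -0.3]
finger_gap: 0.0427
n 1 dist 0.0231 rotvec [0.1 0.1 0.1] F [ 0.1  0.1 -0.3] t 4.52
[-0.0003  0.0003  0.0231] [0.06 0.08 0.11]
```

```bash
python3 -m handwheel '0 0 0.0075 0 0 0; 0 0 0.0075 0 0 0; 0 0 0.0075 0 0 0; 0 0 0 0 0 0; 0 0 0 0 0 0'; python3 a.py 0.003
```

```text
time: 4.93
ee_pos: [0.4438, -0.3982, 0.0381]
tcp_rot: [0.014, 0.985, -0.092, 0.146]
force: [-1.2, -0.7, 0.1]
finger_gap: 0.0426
n 1 dist 0.0005 rotvec [0.  0.1 0.1] F [-1.2 -0.7  0.1] t 4.93
[ 0.0003  0.0004 -0.0002] [0.02 0.15 0.08]
```

```bash
python3 -m handwheel '0 0 0.002 0 0 0; 0 0 0 0 0 0; 0 0 0 0 0 0; 0 0 0 0 0 0; 0 0 0 0 0 0' -1 70; python3 -m handwheel '0 0 0 0 0 0; 0 0 0 0 0 0'; python3 a.py 0;  python3 - <<'E'
from h import *
snap('wrist','w4')
E
```

```text
time: 5.35
ee_pos: [0.4445, -0.3985, 0.0372]
tcp_rot: [0.015, 0.985, -0.092, 0.146]
force: [-1.7, 1.8, 4.6]
finger_gap: 0.0101
time: 5.52
ee_pos: [0.4445, -0.3985, 0.0372]
tcp_rot: [0.015, 0.985, -0.092, 0.146]
force: [-4.3, 2.0, 5.7]
finger_gap: 0.0103
n 1 dist 0.0018 rotvec [0.1 0.1 0.1] F [-4.3  2.   5.7] t 5.52
[-0.0002  0.0002  0.0018] [0.06 0.08 0.1 ]
```

View pics/w4.png

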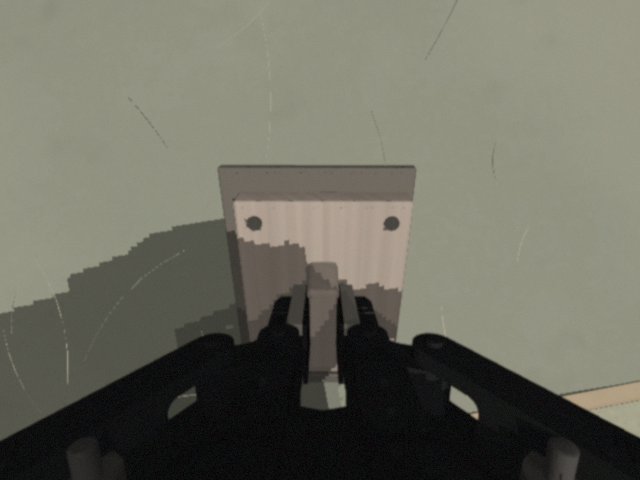

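The wrist view shows the pads gripping the rib at columns 305–340, with the gap at 10 mm. Lifting along the cover normal.

```bash
python3 -m handwheel '-0.0013 0 -0.006 0 0 0; -0.0022 0 -0.0097 0 0 0; -0.0033 0 -0.0145 0 0 0; -0.0033 0 -0.0145 0 0 0;  -0.0033 0 -0.0145 0 0 0' - 100; python3 -m handwheel '-0.0033 0 -0.0145 0 0 0; 0 0 0 0 0 0; 0 0 0 0 0 0'; python3 - <<'E'
from h import *
p0,R0,o=cur(); print(np.round(o['q'],2),np.round(o['force'],2)); snap('wrist','w5'); np.savez('pics/w5pose.npz',p=p0,q=R0.as_quat())
E
```

```text
time: 5.98
ee_pos: [0.4143, -0.3926, 0.0907]
tcp_rot: [0.014, 0.985, -0.092, 0.146]
force: [0.0, 0.1, -0.8]
finger_gap: 0.0091
time: 6.23
ee_pos: [0.4081, -0.3915, 0.1034]
tcp_rot: [0.015, 0.985, -0.092, 0.147]
force: [0.6, 0.0, -1.8]
finger_gap: 0.0096
[ 0.5   0.51  0.33  2.08 -0.82  0.45 -0.25] [ 0.56  0.02 -1.77]
```

View pics/w5.png

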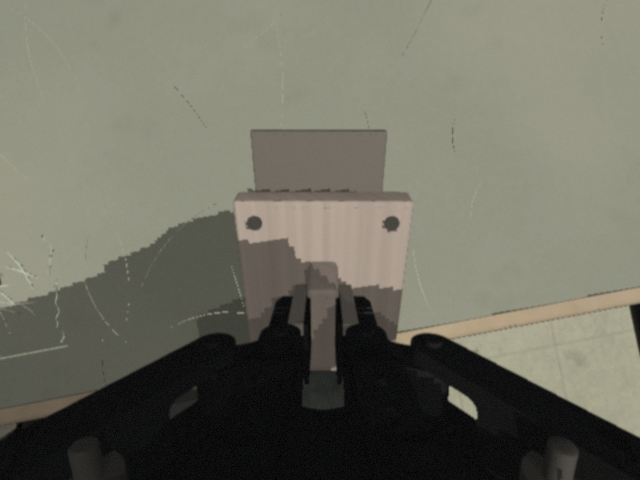

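The cover is held and clear of the rest. Next, its pose in the tool frame and the box pose.

```bash
cat > hold.py <<'E'
from h import *
def hold(fn,pose):
    p,d,c=load(fn); z=np.load(pose); R0=Rn.from_quat(z['q']); W=cloud(d,c); T=R0.inv().apply(W.reshape(-1,3)-z['p']).reshape(W.shape)
    v,u=np.mgrid[:480,:640]
    m=(v>205)&(v<258)&(u>245)&(u<400)&(d>0); P=T[m]
    for _ in range(3):
        ce=np.median(P,0) if _==0 else P.mean(0); n=np.linalg.svd(P-ce,full_matrices=False)[2][2]; n*=-np.sign(n[2])
        P=P[abs((P-ce)@n)<.003]
    print('n tool',np.round(n,4),'cover tilt rel tool (deg about y)',np.degrees(np.arctan2(-n[0],-n[2])),'roll',np.degrees(np.arcsin(n[1])))
    res=(T-ce)@n; m=(abs(res)<.003)&(v>180)&(v<340)&(u>200)&(u<440); Q=T[m]
    x=np.array([1,0,0])-n[0]*n; x/=np.linalg.norm(x); y=np.cross(n,x)
    a=Q@x; b=Q@y; 
    sel=abs(b)<.03; print('xmax edge',np.percentile(a[sel],99.5)); top=a>np.percentile(a,99)-.03
    print('y range',np.percentile(b[top],[.5,99.5]))
    # edge yaw
    es=[]
    for bb in np.arange(-.028,.03,.004):
        k=abs(b-bb)<.002
        es.append((bb,np.percentile(a[k],99)))
    es=np.array(es); print('edge yaw deg',np.degrees(np.polyfit(es[:,0],es[:,1],1)[0]))
    xe=np.median(es[:,1]); yc=np.percentile(b[top],[.5,99.5]).mean(); h=ce@n
    # cover origin underside centre: 50 mm back from edge, 12 mm below top
    O=x*(xe-.05)+y*yc+n*(h-.012); print('cover origin in tool',np.round(O,4),'tongue-end top?',)
    return O,x,y,n
if __name__=='__main__': hold('w5','pics/w5pose.npz')
E
python3 hold.py
python3 - <<'E'
from h import *
for fn in('t0','s0'):
    p,d,c=load(fn); W=cloud(d,c); 
    m=(abs(W[...,0]-.518)<.1)&(abs(W[...,1]+.096)<.08)
    P=W[m]
    for lo,hi,nm in ((.036,.0445,'rim'),(.0455,.052,'lip'),(.065,.085,'wing'),(.026,.034,'floor')):
        Q=P[(P[:,2]>lo)&(P[:,2]<hi)]
        if nm=='wing': Q=Q[Q[:,0]>.54]
        r_=cv2.minAreaRect((Q[:,:2]*1000).astype(np.float32)); print(fn,nm,len(Q),np.round(r_[0],1),np.round(r_[1],1),round(r_[2],2),'medz',np.median(Q[:,2]),'med',np.round(np.median(Q,0),4))
E
```

```text
n tool [-0.2323  0.0018 -0.9727] cover tilt rel tool (deg about y) 13.430033078127117 roll 0.1045878545798969
xmax edge 0.04807448246415713
y range [-0.03409353  0.03450573]
edge yaw deg -0.0012281102604739418
cover origin in tool [-0.0024 -0.0002 -0.0013] tongue-end top?
t0 rim 1454 [518.1 -96.3] [158.7 104.7] 2.98 medz 0.041587574501524956 med [ 0.5598 -0.1025  0.0416]
t0 lip 627 [515.8 -97.5] [153.6 102. ] 2.1 medz 0.04735432276432326 med [ 0.4542 -0.0958  0.0474]
t0 wing 102 [576.2 -94.4] [10.2 34.5] 7.36 medz 0.07578092741580858 med [ 0.5762 -0.095   0.0758]
t0 floor 1741 [ 513.  -103.1] [117.6  91.5] 2.69 medz 0.03007617430898952 med [ 0.5119 -0.0962  0.0301]
s0 rim 2007 [518.8 -93.5] [159.7 106.7] 2.67 medz 0.041557094310815196 med [ 0.5454 -0.071   0.0416]
s0 lip 991 [510.6 -94. ] [143.3 105.2] 2.81 medz 0.04704548314161551 med [ 0.4542 -0.089   0.047 ]
s0 wing 175 [575.7 -90.1] [11.2 36.5] 4.63 medz 0.07453470996818728 med [ 0.5739 -0.0878  0.0745]
s0 floor 2303 [518.2 -92.9] [158.2 104.2] 3.23 medz 0.030198678351018603 med [ 0.5133 -0.0928  0.0302]
```

```bash
cat > b.py <<'E'
from h import *
import sys
a=list(map(float,sys.argv[1:]))
plan(np.array(a[:3]),Rtool(a[3],a[4]),int(a[5]) if len(a)>5 else None); print(np.round(r.get_obs()['q'],2))
E
python3 b.py .44 -.215 .2 3 17 8
```

```text
n 8 dist 0.2038 rotvec [  4.1   0.1 -13.1] F [ 0.2 -0.3 -2.1] t 6.28
[ 0.0034 -0.0224 -0.0117] [ 0.51  0.01 -1.63]
[ 0.004  -0.0224 -0.0115] [ 0.51  0.01 -1.63]
[ 0.0047 -0.0223 -0.0113] [ 0.51  0.01 -1.63]
[ 0.0053 -0.0223 -0.0111] [ 0.51  0.01 -1.63]
[ 0.0059 -0.0222 -0.0109] [ 0.51  0.01 -1.63]
[ 0.0066 -0.0222 -0.0107] [ 0.51  0.01 -1.63]
[ 0.0072 -0.0221 -0.0105] [ 0.51  0.01 -1.63]
[ 0.0078 -0.0219 -0.0103] [ 0.51  0.01 -1.63]
[ 0.5   0.51  0.33  2.08 -0.82  0.45 -0.25]
```

```bash
python3 -m handwheel '0.003 -0.022 -0.0117 0.5 0 -1.63; 0.004 -0.022 -0.0115 0.5 0 -1.63; 0.0047 -0.022 -0.0113 0.5 0 -1.63; 0.0053 -0.022 -0.011 0.5 0 -1.63; 0.006 -0.022 -0.011 0.5 0 -1.63'; python3 -m handwheel '0.0066 -0.022 -0.0107 0.5 0 -1.63; 0.007 -0.022 -0.0105 0.5 0 -1.63; 0.008 -0.022 -0.01 0.5 0 -1.63; 0 0 0 0 0 0; 0 0 0 0 0 0'; python3 b.py .44 -.215 .2 3 17; python3 - <<'E'
from h import *
p0,R0,o=cur();  snap('wrist','w6'); np.savez('pics/w6pose.npz',p=p0,q=R0.as_quat())
E
```

```text
time: 6.7
ee_pos: [0.4275, -0.2816, 0.1629]
tcp_rot: [0.003, 0.989, -0.018, 0.146]
force: [0.2, 0.2, -1.9]
finger_gap: 0.0094
time: 7.12
ee_pos: [0.4403, -0.2157, 0.1993]
tcp_rot: [-0.004, 0.989, 0.027, 0.147]
force: [0.1, -0.4, -1.2]
finger_gap: 0.0095
n 1 dist 0.001 rotvec [0.  0.1 0.1] F [ 0.1 -0.4 -1.2] t 7.12
[-0.0001 -0.0007 -0.0007] [0.02 0.07 0.09]
[ 0.02  0.22  0.49  2.19 -0.5   0.55 -0.64]
```

View pics/w6.png

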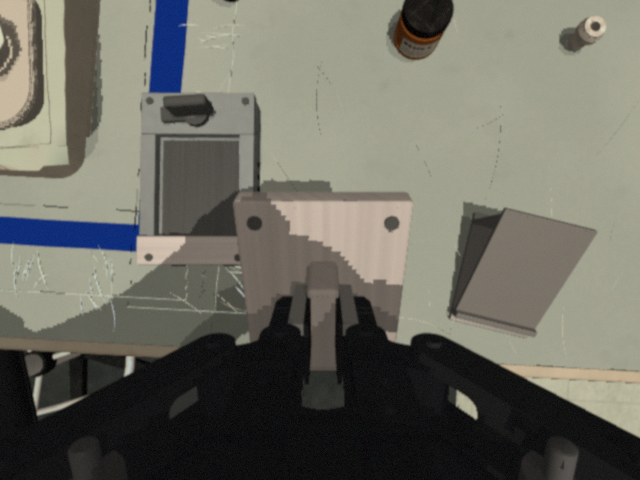

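The wrist view shows the whole box at columns 137–258, rows 93–265. The lip is at row 250 and the wing at (187,107), with its arm pointing left (box +y).

```bash
cat > box.py <<'E'
from h import *
import sys
def box(fn,umax=640):
    p,d,c=load(fn); W=cloud(d,c); v,u=np.mgrid[:480,:640]
    m=(abs(W[...,0]-.518)<.1)&(abs(W[...,1]+.098)<.075)&(u<umax); P=W[m]
    for lo,hi,nm in ((.037,.052,'rim+lip'),(.0455,.052,'lip'),(.067,.085,'wing'),(.026,.034,'floor')):
        Q=P[(P[:,2]>lo)&(P[:,2]<hi)]
        if nm=='wing': Q=Q[Q[:,0]>.54]
        r_=cv2.minAreaRect((Q[:,:2]*1000).astype(np.float32)); print(fn,nm,len(Q),np.round(r_[0],1),np.round(r_[1],1),round(r_[2],2),'med',np.round(np.median(Q,0),4))
    a=np.radians(3.0); ex=np.array([np.cos(a),np.sin(a)]); ey=np.array([-ex[1],ex[0]])
    X=W[...,:2]@ex; Y=W[...,:2]@ey; Z=W[...,2]
    # floor extents along x (strip mid) and y
    f=m&(Z>.026)&(Z<.034)
    yc=np.median(Y[f]); s=f&(abs(Y-yc)<.025); print('floor x',np.percentile(X[s],[1,99]),'lip/rim x:')
    s2=m&(Z>.0445)&(Z<.052)&(abs(Y-yc)<.03)&(X<.49); print(' lip x',np.percentile(X[s2],[2,98]))
    s3=m&(Z>.037)&(Z<.045)&(abs(Y-yc)<.03)&(X>.53); print(' +rim x',np.percentile(X[s3],[2,98]))
    s4=f&(abs(X-np.median(X[f]))<.03); print(' floor y',np.percentile(Y[s4],[1,99]))
    s5=m&(Z>.037)&(Z<.045)&(abs(X-np.median(X[f]))<.03); print(' rim y',np.percentile(Y[s5],[1,99]))
if __name__=='__main__': box(sys.argv[1],int(sys.argv[2]))
E
python3 box.py w6 262; python3 box.py t0 640; python3 - <<'E'
from h import *
p,d,c=load('w6'); cv2.imwrite('pics/w6c.png',cv2.resize(p[80:280,120:270],None,fx=4,fy=3,interpolation=cv2.INTER_CUBIC))
E
```

```text
w6 rim+lip 9209 [517.4 -96.3] [158.5 105. ] 2.62 med [ 0.5335 -0.0908  0.0411]
w6 lip 2013 [509.  -92.3] [141.5  92.8] 2.4 med [ 0.4538 -0.0901  0.0462]
w6 wing 619 [574.8 -94. ] [10.3 35.8] 7.42 med [ 0.5735 -0.0947  0.0743]
w6 floor 8025 [ 530.2 -102.1] [130.4  92. ] 2.88 med [ 0.5133 -0.0942  0.029 ]
floor x [0.45991957 0.55240102] lip/rim x:
 lip x [0.4330666  0.45730616]
 +rim x [0.55216562 0.59014864]
 floor y [-0.15917467 -0.08456385]
 rim y [-0.17531169 -0.07166293]
t0 rim+lip 2205 [518.2 -96.2] [158.7 104.7] 2.89 med [ 0.5232 -0.0987  0.0427]
t0 lip 627 [515.8 -97.5] [153.6 102. ] 2.1 med [ 0.4542 -0.0958  0.0474]
t0 wing 99 [576.2 -94.4] [10.2 34.5] 7.36 med [ 0.5762 -0.0937  0.0758]
t0 floor 1741 [ 513.  -103.1] [117.6  91.5] 2.69 med [ 0.5119 -0.0962  0.0301]
floor x [0.45991055 0.55256787] lip/rim x:
 lip x [0.43380075 0.4585767 ]
 +rim x [0.55332261 0.59078781]
 floor y [-0.17479656 -0.08467141]
 rim y [-0.17535541 -0.07207389]
```

View pics/w6c.png

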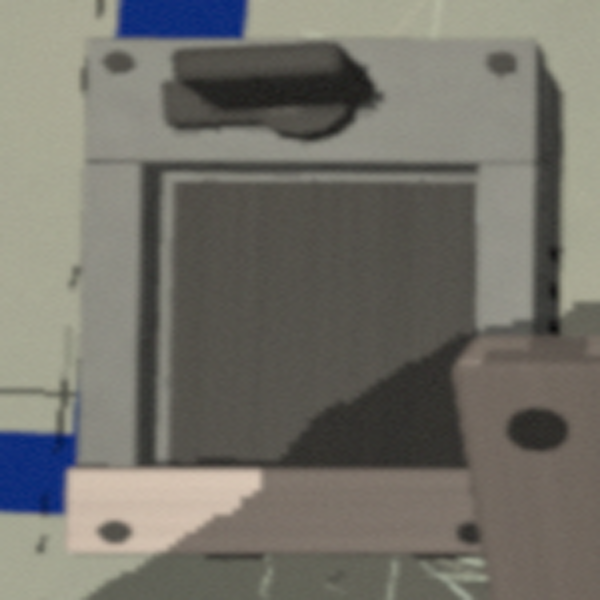

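```bash
cat > ins.py <<'E'
from h import *
import sys
P=np.array([.5052,-.0970,.030]); YAW=2.8; REL=13.43
O=np.array([-.0024,-.0002,-.0013])
n=np.array([-np.sin(np.radians(REL)),0,-np.cos(np.radians(REL))]); x=np.array([-n[2],0,n[0]])
B=Rn.from_euler('z',YAW,degrees=True)
def tgt(ax,az,th):
    R=Rtool(YAW,th-REL); A=P+B.apply([ax,0,az]); return A-R.apply(O-.05*x),R
def where():
    p,R,o=cur(); A=B.inv().apply(p+R.apply(O-.05*x)-P); xx=B.inv().apply(R.apply(x)); th=np.degrees(np.arcsin(xx[2]))
    print('A mm',np.round(A*1000,1),'theta',round(th,2),'yawerr',round(np.degrees(np.arctan2(xx[1],xx[0])),2),'F',np.round(o['force'],1),'M',np.round(o['ft_torque'],2),'gap',round(o['finger_gap'],4),'t',round(o['time'],2))
if __name__=='__main__':
    where()
    a=list(map(float,sys.argv[1:])) 
    if a:
        p,R=tgt(a[0]/1000,a[1]/1000,a[2]); print('tcp',np.round(p,4)); plan(p,R,int(a[3]) if len(a)>3 else None)
E
python3 ins.py -36 60 23 7
```

```text
A mm [-117.  -116.2  144.2] theta 30.32 yawerr 0.21 F [-0.7  0.1 -1.8] M [-0.02  0.41 -0.03] gap 0.0092 t 7.17
tcp [ 0.5178 -0.0966  0.1087]
n 7 dist 0.1692 rotvec [ 0.  -7.3  0.2] F [-0.7  0.1 -1.8] t 7.17
[ 0.0078 -0.0166  0.0158] [ 0.   -1.05  0.03]
[ 0.008  -0.0166  0.0157] [ 0.   -1.05  0.03]
[ 0.0083 -0.0166  0.0155] [ 0.   -1.05  0.03]
[ 0.0086 -0.0166  0.0154] [ 0.   -1.05  0.03]
[ 0.0089 -0.0166  0.0152] [ 0.   -1.05  0.03]
[ 0.0091 -0.0166  0.015 ] [ 0.   -1.05  0.03]
[ 0.0094 -0.0166  0.0149] [ 0.   -1.05  0.03]
```

```bash
python3 -m handwheel '0.0078 -0.0166 0.0158 0 -1.05 0; 0.008 -0.0166 0.0157 0 -1.05 0; 0.0083 -0.0166 0.0155 0 -1.05 0; 0.0086 -0.0166 0.0154 0 -1.05 0; 0.0089 -0.0166 0.0152 0 -1.05 0.2'; python3 -m handwheel '0.009 -0.0166 0.015 0 -1.05 0; 0.0094 -0.0166 0.015 0 -1.05 0; 0 0 0 0 0 0; 0 0 0 0 0 0'; python3 ins.py -36 25 23; python3 - <<'E'
from h import *
p,d,c=snap('scene','s7'); cv2.imwrite('pics/s7c.png',cv2.resize(p[225:375,210:400],None,fx=4.2,fy=4,interpolation=cv2.INTER_CUBIC))
E
```

```text
time: 7.58
ee_pos: [0.4954, -0.1312, 0.1333]
tcp_rot: [-0.002, 0.995, 0.023, 0.1]
force: [1.1, 0.0, -1.3]
finger_gap: 0.0092
time: 7.92
ee_pos: [0.5172, -0.0968, 0.1073]
tcp_rot: [-0.002, 0.996, 0.024, 0.082]
force: [-0.2, 0.2, -1.1]
finger_gap: 0.0092
A mm [-36.6  -0.2  58.7] theta 22.82 yawerr -0.03 F [-0.2  0.2 -1.1] M [-0.08  0.24 -0.02] gap 0.0092 t 7.92
tcp [ 0.5178 -0.0966  0.0737]
n 1 dist 0.0336 rotvec [ 0.   0.2 -0. ] F [-0.2  0.2 -1.1] t 7.92
[-0.0049 -0.0002  0.0332] [ 0.04  0.18 -0.04]
```

View pics/s7c.png

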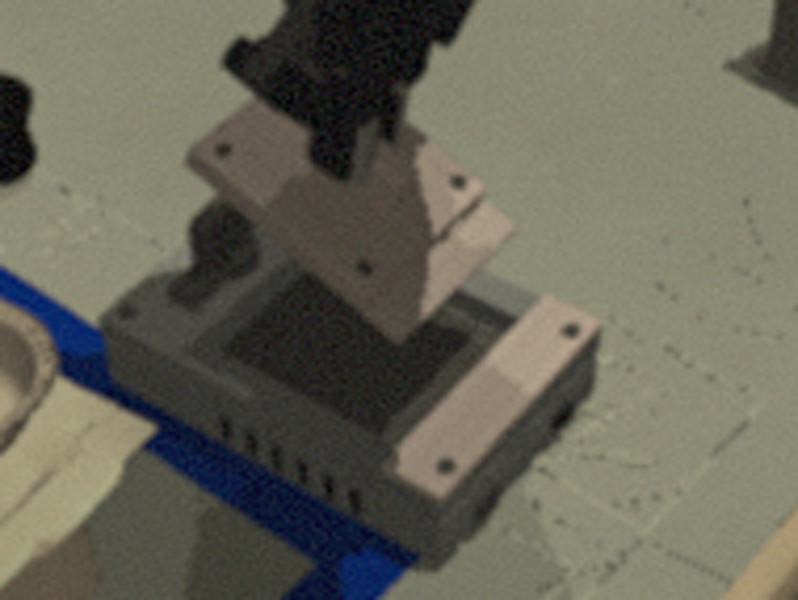

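The cover hovers over the pocket with the tongue toward the lip. I'll cross-check it in the scene camera's own frame.

```bash
python3 - <<'E'
from h import *
import ins
p,d,c=load('s7'); W=cloud(d,c)
Ps=np.array([.5188-.012,-.0935-.0006,.030])   # scene-frame pocket
for nm,PP in(('scene-box',Ps),):
    L=ins.B.inv().apply(W.reshape(-1,3)-PP)*1000
    # lip edge in this frame
    k=(abs(L[:,1])<38)&(L[:,2]>14.5)&(L[:,2]<21)&(L[:,0]<-30)&(L[:,0]>-75); print('lip x',np.percentile(L[k,0],[1,99]),'z',np.median(L[k,2]))
    # tongue & plate: above z 55
    th=np.radians(22.8); u=L[:,0]*np.cos(th)+L[:,2]*np.sin(th); w=-L[:,0]*np.sin(th)+L[:,2]*np.cos(th)
    k=(abs(L[:,1])<45)&(L[:,2]>45)&(L[:,0]<70)&(L[:,0]>-60)&(w>60)&(w<110)
    h,e=np.histogram(w[k],bins=np.arange(60,110,1)); print([(int(a),int(b)) for a,b in zip(e,h) if b>15])
    for lo,hi in((40,100),):
        kk=k&(u<np.percentile(u[k],25)); print('u min',np.percentile(u[k],[.3,1,2]),'y',np.percentile(L[k,1],[1,99]))
A=np.array([-36.6,58.7]); print('expected A u,w',A[0]*np.cos(th)+A[1]*np.sin(th),-A[0]*np.sin(th)+A[1]*np.cos(th))
E
```

```text
lip x [-67.52653423 -41.89827615] z 16.661627580516534
[(71, 27), (72, 64), (73, 168), (74, 194), (75, 115), (76, 44), (77, 22), (78, 29), (79, 52), (80, 224), (81, 529), (82, 454), (83, 181), (84, 27), (99, 17), (102, 23), (103, 44), (104, 32)]
u min [-10.50363668 -10.04735141  -9.18791762] y [-35.00354044  34.09136792]
expected A u,w -10.993026423400675 68.29643746239195
```

```bash
sed -i 's/^O=.*/O=np.array([-.0027,-.0002,-.0029])/' ins.py; python3 ins.py -36 8 23
```

```text
A mm [-37.5  -1.   60.9] theta 22.88 yawerr -0.11 F [-0.8 -0.8 -1.3] M [0.   0.23 0.03] gap 0.0097 t 7.97
tcp [ 0.5184 -0.0966  0.0551]
n 2 dist 0.0529 rotvec [ 0.1  0.1 -0.1] F [-0.8 -0.8 -1.3] t 7.97
[-0.0036 -0.0005  0.0262] [ 0.03  0.06 -0.06]
[-0.0037 -0.0005  0.0262] [ 0.03  0.06 -0.06]
```

```bash
python3 -m handwheel '-0.0018 -0.0002 0.013 0 0 0; -0.0018 -0.0002 0.013 0 0 0; -0.0018 -0.0003 0.013 0 0 0; -0.0018 -0.0003 0.012 0.1 0.1 -0.1; 0 0 0 0 0 0'; python3 -m handwheel '0 0 0 0 0 0'; python3 ins.py -50 1.5 23
```

```text
time: 8.38
ee_pos: [0.5174, -0.0971, 0.056]
tcp_rot: [-0.003, 0.996, 0.023, 0.083]
force: [-1.8, -0.2, -2.3]
finger_gap: 0.0094
time: 8.47
ee_pos: [0.5182, -0.0971, 0.0575]
tcp_rot: [-0.003, 0.996, 0.023, 0.084]
force: [-0.7, -0.4, -1.7]
finger_gap: 0.0094
A mm [-36.1  -0.4  10.4] theta 23.04 yawerr -0.13 F [-0.7 -0.4 -1.7] M [-0.01  0.22 -0.08] gap 0.0094 t 8.47
tcp [ 0.5044 -0.0972  0.0486]
n 1 dist 0.0165 rotvec [-0.1 -0.  -0.1] F [-0.7 -0.4 -1.7] t 8.47
[-0.0151 -0.0005  0.0065] [-0.05 -0.04 -0.11]
```

```bash
python3 -m handwheel '-0.0005 0 0.003 0 0 0; 0 0 0 0 0 0; -0.0048 -0.0002 0.0012 0 0 0; -0.0049 -0.0002 0.0012 0 0 -0.1; 0 0 0 0 0 0'; python3 ins.py -50 1.5 23
```

```text
time: 8.88
ee_pos: [0.5085, -0.0956, 0.0502]
tcp_rot: [-0.003, 0.996, 0.026, 0.084]
force: [0.9, -1.2, -2.4]
finger_gap: 0.0094
A mm [-45.8   1.3   3. ] theta 23.03 yawerr 0.12 F [ 0.9 -1.2 -2.4] M [-0.04  0.22 -0.02] gap 0.0094 t 8.88
tcp [ 0.5044 -0.0972  0.0486]
n 1 dist 0.0047 rotvec [-0.1 -0.   0.1] F [ 0.9 -1.2 -2.4] t 8.88
[-0.0044  0.0014  0.0008] [-0.09 -0.03  0.13]
```

```bash
python3 -m handwheel '-0.0022 0.0006 0.0003 0 0 0; -0.0022 0.0006 0.0004 0 0 0; 0 0 0 0 0 0; 0 0 0 0 0 0'; python3 ins.py -50 1.5 23; python3 - <<'E'
from h import *
p,d,c=snap('scene','s8'); cv2.imwrite('pics/s8c.png',cv2.resize(p[225:375,210:400],None,fx=4.2,fy=4,interpolation=cv2.INTER_CUBIC))
E
```

```text
time: 9.22
ee_pos: [0.5055, -0.0971, 0.049]
tcp_rot: [-0.003, 0.996, 0.025, 0.084]
force: [0.8, -0.2, -1.6]
finger_gap: 0.0091
A mm [-48.8  -0.1   1.8] theta 23.08 yawerr 0.11 F [ 0.8 -0.2 -1.6] M [-0.04  0.23 -0.05] gap 0.0091 t 9.22
tcp [ 0.5044 -0.0972  0.0486]
n 1 dist 0.0012 rotvec [-0.1 -0.1  0.1] F [ 0.8 -0.2 -1.6] t 9.22
[-0.0012  0.      0.0001] [-0.08 -0.08  0.12]
```

View pics/s8c.png

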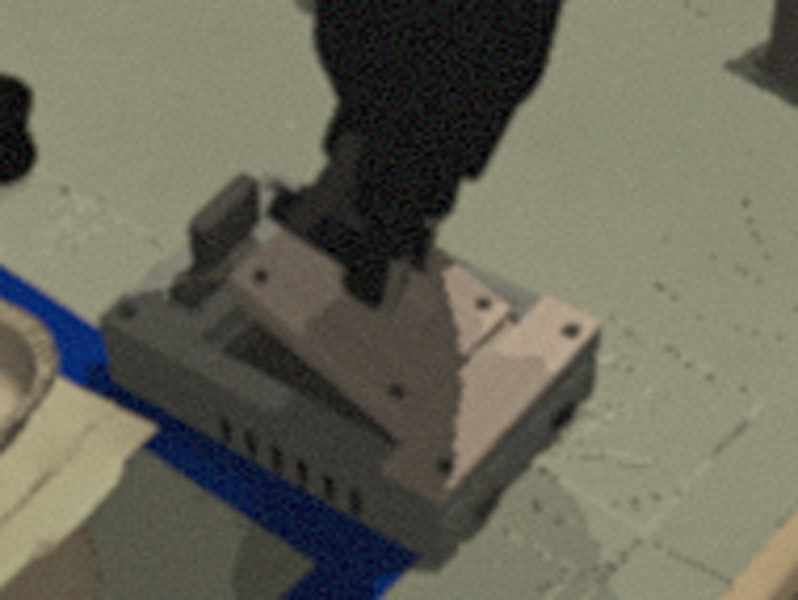

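```bash
python3 ins.py -50 1.2 13 4
```

```text
A mm [-48.7  -0.1   1.8] theta 23.09 yawerr 0.11 F [ 0.2 -0.1 -1.8] M [-0.09  0.26  0.  ] gap 0.0097 t 9.27
tcp [ 0.5066 -0.0971  0.0395]
n 4 dist 0.0095 rotvec [ -0.1 -10.1   0.1] F [ 0.2 -0.1 -1.8] t 9.27
[-0.0002  0.      0.0024] [-0.02 -2.52  0.03]
[-0.0001  0.      0.0024] [-0.02 -2.52  0.03]
[0.     0.     0.0024] [-0.02 -2.52  0.03]
[0.0001 0.     0.0024] [-0.02 -2.52  0.03]
```

```bash
python3 -m handwheel '-0.0002 0 0.0024 0 -2.5 0; -0.0001 0 0.0024 0 -2.5 0; 0 0 0.0024 0 -2.5 0; 0.0001 0 0.0024 0 -2.5 0; 0 0 0 0 0 0'; python3 ins.py -50 1 5 4
```

```text
time: 9.68
ee_pos: [0.5076, -0.0965, 0.0389]
tcp_rot: [-0.0, 1.0, 0.027, -0.004]
force: [-1.6, -0.3, -1.7]
finger_gap: 0.0091
A mm [-49.    0.4   0.6] theta 12.97 yawerr 0.25 F [-1.6 -0.3 -1.7] M [ 0.08  0.03 -0.06] gap 0.0091 t 9.68
tcp [ 0.5073 -0.0971  0.0321]
n 4 dist 0.0069 rotvec [ 0.  -8.   0.3] F [-1.6 -0.3 -1.7] t 9.68
[-0.0001  0.0002  0.0017] [ 0.   -1.99  0.06]
[-0.      0.0002  0.0017] [ 0.   -1.99  0.06]
[0.     0.0002 0.0017] [ 0.   -1.99  0.06]
[0.0001 0.0002 0.0017] [ 0.   -1.99  0.06]
```

```bash
python3 -m handwheel '-0.0001 0.0001 0.0017 0 -2 0; 0 0.0002 0.0017 0 -2 0; 0 0.0001 0.0017 0 -2 0; 0.0001 0.0001 0.0017 0 -2 0; 0 0 0 0 0 0'; python3 ins.py -50 0.5 0 4
```

```text
time: 10.1
ee_pos: [0.5066, -0.0972, 0.032]
tcp_rot: [0.001, 0.997, 0.026, -0.073]
force: [-0.1, -0.1, -1.5]
finger_gap: 0.0095
A mm [-50.7  -0.2   0.9] theta 5.05 yawerr 0.2 F [-0.1 -0.1 -1.5] M [ 0.08 -0.21 -0.02] gap 0.0095 t 10.1
tcp [ 0.5072 -0.0971  0.0271]
n 4 dist 0.005 rotvec [-0.  -5.1  0.2] F [-0.1 -0.1 -1.5] t 10.1
[ 0.0003 -0.      0.0012] [-0.01 -1.26  0.05]
[ 0.0003 -0.      0.0012] [-0.01 -1.26  0.05]
[ 0.0004 -0.      0.0012] [-0.01 -1.26  0.05]
[ 0.0004 -0.      0.0012] [-0.01 -1.26  0.05]
```

```bash
python3 -m handwheel '0.0003 0 0.0012 0 -1.25 0; 0.0003 0 0.0012 0 -1.25 0; 0.0003 0 0.0012 0 -1.25 0; 0.0004 0 0.0012 0 -1.25 0; 0 0 0 0 0 0'; python3 -m handwheel '0 0 0 0 0 0'; python3 ins.py -50 0 0;  python3 - <<'E'
from h import *
p,d,c=snap('scene','s9'); cv2.imwrite('pics/s9c.png',cv2.resize(p[225:375,210:400],None,fx=4.2,fy=4,interpolation=cv2.INTER_CUBIC))
W=cloud(d,c); import ins
L=ins.B.inv().apply(W.reshape(-1,3)-np.array([.5068,-.0941,.03])).reshape(W.shape)*1000
for a,b in((-38,-20),(-20,0),(20,35),(35,46)):
    for y0,y1 in((-32,-12),(12,32)):
        k=(L[...,0]>a)&(L[...,0]<b)&(L[...,1]>y0)&(L[...,1]<y1)&(L[...,2]<25)&(L[...,2]>-3); print(a,y0,k.sum(),np.round(np.median(L[k][:,2]) if k.any() else np.nan,2))
E
```

```text
time: 10.52
ee_pos: [0.5066, -0.0973, 0.0272]
tcp_rot: [0.002, 0.993, 0.026, -0.116]
force: [-0.5, 0.3, -2.9]
finger_gap: 0.0093
time: 10.6
ee_pos: [0.5062, -0.0976, 0.0275]
tcp_rot: [0.002, 0.993, 0.025, -0.115]
force: [-0.1, 0.1, -1.5]
finger_gap: 0.009
A mm [-51.   -0.6   0.8] theta 0.17 yawerr 0.13 F [-0.1  0.1 -1.5] M [-0.02 -0.32  0.02] gap 0.009 t 10.6
tcp [ 0.5072 -0.0971  0.0266]
n 1 dist 0.0014 rotvec [-0.  -0.2  0.1] F [-0.1  0.1 -1.5] t 10.6
[ 0.0012 -0.0004  0.0007] [-0.04 -0.17  0.14]
-38 -32 123 12.1
-38 12 137 12.05
-20 -32 90 12.64
-20 12 134 12.4
20 -32 0 nan
20 12 96 12.51
35 -32 0 nan
35 12 71 12.53
```

View pics/s9c.png

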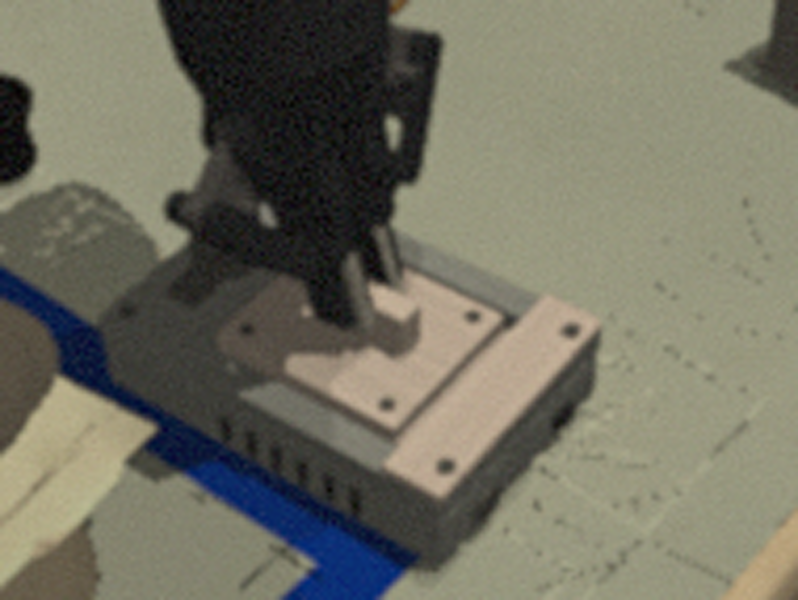

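The cover lies flat in the pocket and the tongue is hidden under the lip. I'll press down until there's contact, then let go.

```bash
python3 -m handwheel '0.0006 -0.0002 0.001 0 -0.1 0; 0 0 0 0 0 0; 0 0 0 0 0 0'; python3 ins.py
```

```text
time: 10.9
ee_pos: [0.5065, -0.0975, 0.0268]
tcp_rot: [0.002, 0.993, 0.025, -0.117]
force: [-3.0, -0.0, 4.9]
finger_gap: 0.0097
A mm [-50.7  -0.4   0.3] theta 0.01 yawerr 0.12 F [-3.  -0.   4.9] M [-0.11  0.41 -0.08] gap 0.0097 t 10.9
```

```bash
python3 -m handwheel '0 0 0 0 0 0; 0 0 0 0 0 0; 0 0 0 0 0 0; 0 0 0 0 0 0' 0 60; python3 -m handwheel '0 0 -0.005 0 0 0; 0 0 -0.012 0 0 0; 0 0 -0.015 0 0 0; 0 0 -0.02 0 0 0; 0 0 -0.02 0 0 0'; python3 - <<'E'
from h import *
p0,R0,o=cur(); print(p0,o['force'])
E
```

```text
time: 11.23
ee_pos: [0.5068, -0.0972, 0.0265]
tcp_rot: [0.003, 0.993, 0.026, -0.117]
force: [-0.4, -1.1, 0.5]
finger_gap: 0.0427
time: 11.65
ee_pos: [0.5238, -0.0966, 0.0982]
tcp_rot: [0.003, 0.993, 0.025, -0.117]
force: [0.3, -0.3, 0.1]
finger_gap: 0.0427
[ 0.52376708 -0.09661444  0.09822573] [ 0.30885654 -0.33251363  0.0817896 ]
```

```bash
python3 b.py .545 -.095 .17 -82.6 0 13; python3 - <<'E'
from h import *
snap('wrist','w10')
E
```

```text
n 13 dist 0.0749 rotvec [10.  10.9 85.1] F [ 0.3 -0.3  0.1] t 11.65
[ 0.0003 -0.     -0.0058] [0.77 0.84 6.55]
[ 0.0004 -0.0002 -0.0057] [0.77 0.84 6.55]
[ 0.0004 -0.0003 -0.0057] [0.77 0.84 6.55]
[ 0.0005 -0.0004 -0.0057] [0.77 0.84 6.55]
[ 0.0005 -0.0005 -0.0057] [0.77 0.84 6.55]
[ 0.0005 -0.0007 -0.0057] [0.77 0.84 6.55]
[ 0.0005 -0.0008 -0.0057] [0.77 0.84 6.55]
[ 0.0005 -0.001  -0.0057] [0.77 0.84 6.55]
[ 0.0005 -0.0011 -0.0056] [0.77 0.84 6.55]
[ 0.0004 -0.0012 -0.0056] [0.77 0.84 6.55]
[ 0.0004 -0.0013 -0.0056] [0.77 0.84 6.55]
[ 0.0003 -0.0014 -0.0056] [0.77 0.84 6.55]
[ 0.0002 -0.0015 -0.0055] [0.77 0.84 6.55]
[-0.32  0.73  0.57  1.75 -0.38  1.02 -1.1 ]
```

View pics/w10.png

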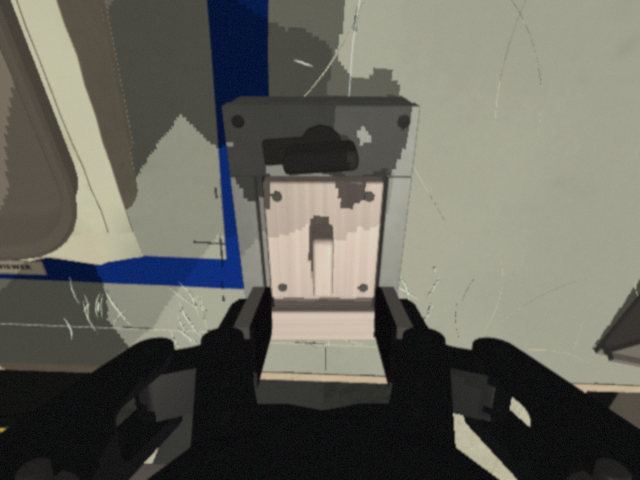

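The cover sits in the pocket between rows 178 and 300, and the wing is at (320,155). I'll check the seating and the wing pose from this view.

```bash
cat > chk.py <<'E'
from h import *
import sys, ins
p,d,c=load(sys.argv[1]); W=cloud(d,c); L=ins.B.inv().apply(W.reshape(-1,3)-ins.P).reshape(W.shape)*1000
fit=lambda k:(np.linalg.lstsq(np.c_[L[k][:,:2],np.ones(k.sum())],L[k][:,2],rcond=None)[0])
k=(abs(L[...,0]-5)<34)&(abs(L[...,1])<31)&(L[...,2]>5)&(L[...,2]<20); 
f=fit(k); print('cover top: n',k.sum(),'slopes deg',np.round(np.degrees(f[:2]),2),'z@0',round(f[2],2))
k=((abs(abs(L[...,1])-45)<5))&(abs(L[...,0])<35)&(L[...,2]>5)&(L[...,2]<20); print('rim z',np.median(L[k][:,2]))
k=(abs(L[...,1])<30)&(L[...,0]>56)&(L[...,0]<60)&(L[...,2]>5)&(L[...,2]<20); print('+x rim z',np.median(L[k][:,2]))
k=(abs(L[...,1])<40)&(L[...,0]>30)&(L[...,2]>37)&(L[...,2]<55)
r_=cv2.minAreaRect(L[k][:,:2].astype(np.float32)); print('wing',k.sum(),np.round(r_[0],1),np.round(r_[1],1),round(r_[2],1),'z',np.median(L[k][:,2]),'world',np.round(ins.P+ins.B.apply(np.array([*r_[0],0])/1000),4))
k=(L[...,2]>15.5)&(L[...,2]<24)&(L[...,0]>20)&(abs(L[...,1])<50)
print('arm pts',k.sum(),np.round(np.percentile(L[k],[2,98],axis=0),1).tolist())
E
python3 chk.py w10
```

```text
cover top: n 7631 slopes deg [0.35 0.01] z@0 14.0
rim z 13.995795032722738
+x rim z 14.276787131704312
wing 1876 [73.2  0.4] [10.7 36. ] 4.6 z 48.150984858955525 world [ 0.5783 -0.093   0.03  ]
arm pts 2019 [[26.2, -45.0, 15.5], [92.3, 46.4, 23.8]]
```

```bash
python3 b.py .576 -.0935 .17 97.4 0 14
```

```text
n 14 dist 0.0848 rotvec [-10.9  10.  -94. ] F [2.4 0.2 4.7] t 11.7
[ 0.0024 -0.0001 -0.0056] [-0.78  0.72 -6.71]
[ 0.0024  0.0003 -0.0055] [-0.78  0.72 -6.71]
[ 0.0024  0.0006 -0.0055] [-0.78  0.72 -6.71]
[ 0.0024  0.001  -0.0055] [-0.78  0.72 -6.71]
[ 0.0023  0.0014 -0.0054] [-0.78  0.72 -6.71]
[ 0.0022  0.0017 -0.0054] [-0.78  0.72 -6.71]
[ 0.0021  0.002  -0.0053] [-0.78  0.72 -6.71]
[ 0.0019  0.0023 -0.0053] [-0.78  0.72 -6.71]
[ 0.0017  0.0026 -0.0052] [-0.78  0.72 -6.71]
[ 0.0014  0.0029 -0.0052] [-0.78  0.72 -6.71]
[ 0.0011  0.0031 -0.0051] [-0.78  0.72 -6.71]
[ 0.0008  0.0033 -0.005 ] [-0.78  0.72 -6.71]
[ 0.0005  0.0034 -0.005 ] [-0.78  0.72 -6.71]
[ 0.0001  0.0035 -0.0049] [-0.78  0.72 -6.71]
[-0.32  0.73  0.57  1.75 -0.37  1.02 -1.1 ]
```

```bash
python3 -m handwheel '0.0024 0 -0.012 -0.78 0.72 -6.71; 0.0024 0.0003 -0.012 -0.78 0.72 -6.71; 0.0024 0.0006 -0.012 -0.78 0.72 -6.71; 0.0024 0.001 -0.012 -0.78 0.72 -6.71; 0.0023 0.0014 -0.01 -0.78 0.72 -6.71'; python3 -m handwheel '0.0022 0.0017 -0.003 -0.78 0.72 -6.71; 0.0021 0.002 -0.002 -0.78 0.72 -6.71; 0.0019 0.0023 -0.002 -0.78 0.72 -6.71; 0.0017 0.0026 -0.002 -0.78 0.72 -6.71; 0.0014 0.0029 -0.001 -0.78 0.72 -6.71';python3 -m handwheel '0.0011 0.0031 -0.001 -0.78 0.72 -6.71; 0.0008 0.0033 -0.001 -0.78 0.72 -6.71; 0.0005 0.0034 -0.001 -0.78 0.72 -6.71; 0 0.0035 -0.001 -0.78 0.72 -6.71; 0 0 0 0 0 0'; python3 b.py .576 -.0935 .17 97.4 0
```

```text
time: 12.12
ee_pos: [0.5483, -0.0945, 0.1524]
tcp_rot: [0.002, 0.945, 0.318, -0.08]
force: [0.5, -1.2, -0.6]
finger_gap: 0.0426
time: 12.53
ee_pos: [0.5642, -0.0941, 0.1601]
tcp_rot: [0.0, 0.814, 0.579, -0.037]
force: [-0.5, -0.1, -0.2]
finger_gap: 0.0426
time: 12.95
ee_pos: [0.5779, -0.0947, 0.1636]
tcp_rot: [-0.001, 0.659, 0.753, -0.0]
force: [-0.8, -0.7, 0.5]
finger_gap: 0.0427
n 1 dist 0.0068 rotvec [-0.1 -0.   0.2] F [-0.8 -0.7  0.5] t 12.95
[ 0.0015 -0.0017 -0.0064] [-0.1  -0.05  0.22]
[-0.04  0.51  0.14  1.76 -0.09  0.88  0.27]
```

```bash
python3 - <<'E'
from h import *
snap('wrist','w11'); print(cur()[0])
E
python3 chk.py w11
```

```text
[ 0.5775751  -0.09455329  0.16327726]
cover top: n 5465 slopes deg [-0.11  0.1 ] z@0 10.7
rim z 10.544554641204947
+x rim z 10.529398440137074
wing 682 [69.9  1.3] [10.  36.5] 3.3 z 44.55952508534594 world [ 0.5749 -0.0923  0.03  ]
arm pts 710 [[23.2, -6.3, 17.2], [80.3, 31.9, 21.6]]
```

View pics/w11.png

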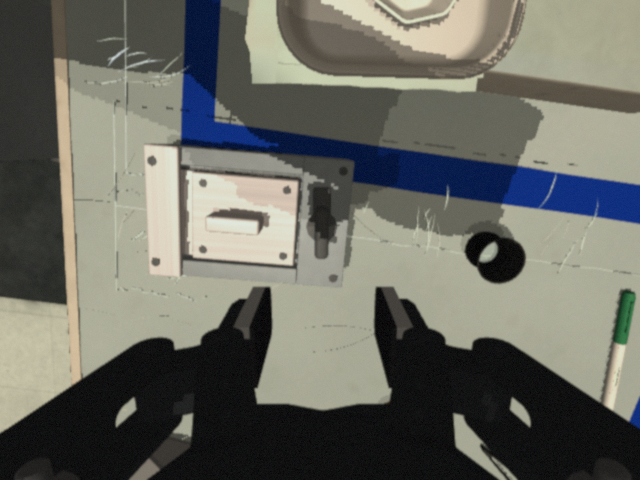

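```bash
python3 b.py .575 -.093 .033 96.2 0; python3 -m handwheel '0.0003 0.0005 0.02 0 0 0.2; 0.0003 0.0005 0.02 0 0 0.2; 0.0003 0.0005 0.02 0 0 0.2; 0.0003 0.0005 0.02 0 0 0.2; 0 0 0 0 0 0' -0.3 60; python3 -m handwheel '0 0 0 0 0 0'; python3 b.py .575 -.093 .033 96.2 0
```

```text
n 4 dist 0.1303 rotvec [-0.2 -0.   1. ] F [-0.1 -0.   0.8] t 13.0
[ 0.0004 -0.0005  0.0326] [-0.04 -0.01  0.24]
[ 0.0005 -0.0005  0.0326] [-0.04 -0.01  0.24]
[ 0.0005 -0.0005  0.0326] [-0.04 -0.01  0.24]
[ 0.0005 -0.0006  0.0326] [-0.04 -0.01  0.24]
[-0.04  0.52  0.14  1.76 -0.09  0.88  0.27]
time: 13.42
ee_pos: [0.5772, -0.0917, 0.0795]
tcp_rot: [-0.003, 0.667, 0.745, -0.003]
force: [-0.7, -0.0, -0.8]
finger_gap: 0.0299
time: 13.5
ee_pos: [0.5786, -0.0921, 0.0822]
tcp_rot: [-0.002, 0.667, 0.745, -0.002]
force: [1.0, 1.0, 1.0]
finger_gap: 0.0302
n 2 dist 0.0494 rotvec [-0.3 -0.   0.2] F [1. 1. 1.] t 13.5
[-0.0003 -0.0017  0.0246] [-0.16 -0.01  0.1 ]
[-0.0003 -0.0018  0.0246] [-0.16 -0.01  0.1 ]
[-0.03  0.63  0.12  1.81 -0.11  0.72  0.27]
```

```bash
python3 -m handwheel '-0.0002 -0.0034 0.001 -0.2 0 0; 0 0 0.014 -0.1 0 0; 0 0 0.016 0 0 0; 0 0 0.016 0 0 0; 0 0 0 0 0 0'; python3 -m handwheel '0 0 0 0 0 0'; python3 b.py .575 -.093 .033 96.2 0;python3 - <<'E'
from h import *
snap('wrist','w12'); print(cur()[0])
E
```

```text
time: 13.92
ee_pos: [0.5748, -0.0927, 0.0344]
tcp_rot: [-0.0, 0.666, 0.746, 0.0]
force: [-0.2, 0.0, 0.7]
finger_gap: 0.03
time: 14.0
ee_pos: [0.5758, -0.0929, 0.0362]
tcp_rot: [0.0, 0.666, 0.746, 0.001]
force: [-0.2, -0.6, -0.1]
finger_gap: 0.0296
n 1 dist 0.0033 rotvec [ 0.1 -0.   0.3] F [-0.2 -0.6 -0.1] t 14.0
[-0.     -0.0008  0.0032] [ 0.1  -0.04  0.29]
[-0.02  0.69  0.11  1.84 -0.12  0.61  0.28]
[ 0.57620401 -0.09294087  0.03675097]
```

View pics/w12.png

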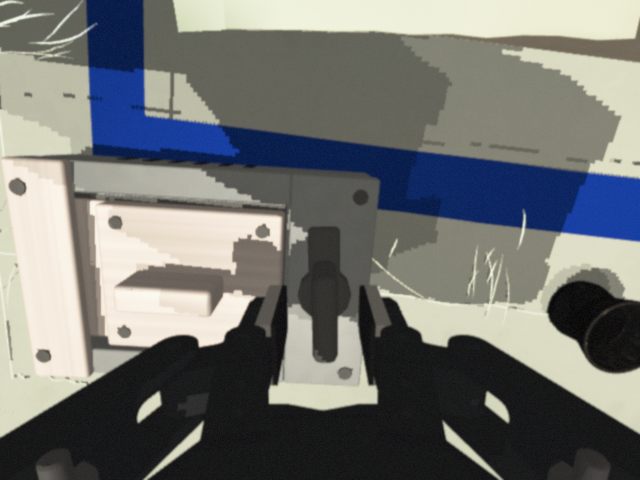

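The wing stands midway between the pads, at column 323. Closing on it.

```bash
python3 -m handwheel '0 -0.0008 0.002 0 0 0.2; 0 0 0 0 0 0; 0 0 0 0 0 0; 0 0 0 0 0 0; 0 0 0 0 0 0' -1 80; python3 b.py .575 -.093 .033 96.2 0
```

```text
time: 14.47
ee_pos: [0.5764, -0.0929, 0.0347]
tcp_rot: [0.001, 0.667, 0.745, 0.002]
force: [3.3, -0.5, 6.4]
finger_gap: 0.0079
n 1 dist 0.0022 rotvec [ 0.3 -0.   0.1] F [ 3.3 -0.5  6.4] t 14.47
[ 0.0001 -0.0014  0.0017] [ 0.27 -0.02  0.14]
[-0.02  0.69  0.11  1.84 -0.12  0.61  0.28]
```

```bash
python3 -m handwheel '0 0 0 0 0 -5; 0 0 0 0 0 -5; 0 0 0 0 0 -5; 0 0 0 0 0 -5; 0 0 0 0 0 -5'; python3 - <<'E'
from h import *
p,R,o=cur(); print(np.round(o['force'],1),np.round(o['ft_torque'],2),R.as_euler('xyz',degrees=True),np.round(o['q'],2))
E
```

```text
time: 14.88
ee_pos: [0.5765, -0.0929, 0.0348]
tcp_rot: [0.002, 0.488, 0.873, 0.002]
force: [3.2, 0.2, 4.5]
finger_gap: 0.008
[3.2 0.2 4.5] [ 0.05 -0.69  0.01] [1.79739599e+02 1.11934847e-01 1.21576605e+02] [ 0.07  0.69 -0.01  1.84  0.01  0.61  0.6 ]
```

```bash
python3 -m handwheel '0 0 0 0 0 -6; 0 0 0 0 0 -6; 0 0 0 0 0 -6; 0 0 0 0 0 -6; 0 0 0 0 0 -6'; python3 -m handwheel '0 0 0 0 0 -6; 0 0 0 0 0 -6; 0 0 0 0 0 -6; 0 0 0 0 0 -6; 0 0 0 0 0 0'; python3 - <<'E'
from h import *
p,R,o=cur(); print(np.round(o['force'],1),np.round(o['ft_torque'],2),R.as_euler('xyz',degrees=True),np.round(o['q'],2))
E
```

```text
time: 15.3
ee_pos: [0.5766, -0.0929, 0.0348]
tcp_rot: [0.002, 0.245, 0.969, 0.001]
force: [4.3, 0.9, 3.8]
finger_gap: 0.008
time: 15.72
ee_pos: [0.5766, -0.0928, 0.0347]
tcp_rot: [0.003, 0.037, 0.999, 0.001]
force: [4.8, 1.7, 5.6]
finger_gap: 0.0081
[4.8 1.7 5.6] [ 0.27 -0.94  0.03] [179.92222488   0.28918731 175.74413894] [ 0.24  0.7  -0.26  1.83  0.28  0.65  1.31]
```

```bash
python3 -m handwheel '0 0 0 0 0 -3.5; 0 0 0 0 0 -3; 0 0 0 0 0 0'; cat > st.py <<'E'
from h import *
p,R,o=cur(); print(np.round(o['force'],1),np.round(o['ft_torque'],2),R.as_euler('xyz',degrees=True)[2],o['finger_gap'])
E
python3 st.py;  python3 -m handwheel '0 0 0 0 0 -1.5; 0 0 0 0 0 0; 0 0 0 0 0 0'; python3 st.py
```

```text
time: 15.97
ee_pos: [0.5766, -0.0928, 0.0347]
tcp_rot: [0.003, -0.018, 1.0, 0.0]
force: [5.5, 2.2, 6.0]
finger_gap: 0.0079
[5.5 2.2 6. ] [ 0.21 -1.01  0.02] -177.95476039298327 0.007888954157331091
time: 16.22
ee_pos: [0.5767, -0.0928, 0.0348]
tcp_rot: [0.003, -0.029, 1.0, 0.0]
force: [4.8, 2.0, 4.8]
finger_gap: 0.0082
[4.8 2.  4.8] [ 0.19 -1.07 -0.16] -176.66493856157712 0.008227041766764602
```

```bash
python3 -m handwheel '0 0 0 0 0 -1; 0 0 0 0 0 0; 0 0 0 0 0 0'; python3 st.py;  python3 -m handwheel '0 0 0 0 0 -1; 0 0 0 0 0 0'; python3 st.py;python3 - <<'E'
from h import *
snap('wrist','w13')
E
python3 chk.py w13
```

```text
time: 16.47
ee_pos: [0.5766, -0.0928, 0.0347]
tcp_rot: [0.003, -0.038, 0.999, 0.0]
force: [4.6, 1.5, 4.4]
finger_gap: 0.0082
[4.6 1.5 4.4] [ 0.27 -0.98 -0.56] -175.69288034727253 0.008198212275595756
time: 16.63
ee_pos: [0.5766, -0.0928, 0.0347]
tcp_rot: [0.003, -0.047, 0.999, 0.0]
force: [5.2, 2.5, 4.7]
finger_gap: 0.0083
[5.2 2.5 4.7] [ 0.37 -1.13 -0.85] -174.66827286592186 0.008280940924497347
cover top: n 21603 slopes deg [-0.02  0.05] z@0 10.91
rim z 10.8948288866877
+x rim z 10.95376739048296
wing 3606 [68.3  2.7] [31.9 30.9] 39.0 z 45.206019828023244 world [ 0.5732 -0.091   0.03  ]
arm pts 1402 [[39.3, -7.4, 16.6], [63.5, 8.4, 20.7]]
```

View pics/w13.png

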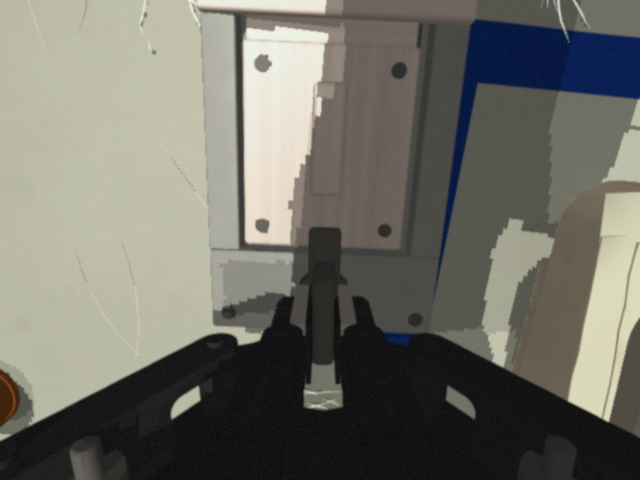

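Torque builds to 0.85 N m against the stop, far above the 0.06 N m friction. The arm tip at (323,232) overlaps the cover edge at row 247. Releasing and retreating straight up.

```bash
python3 -m handwheel '0 0 0 0 0 0; 0 0 0 0 0 0; 0 0 0 0 0 0; 0 0 0 0 0 0' -0.3; python3 -m handwheel '0 0 -0.008 0 0 0; 0 0 -0.015 0 0 0; 0 0 -0.025 0 0 0; 0 0 -0.03 0 0 0; 0 0 -0.03 0 0 0'; python3 -m handwheel '-0.02 0 -0.025 0 0 0; -0.02 0 -0.025 0 0 0; -0.02 0 -0.02 0 0 0; 0 0 0 0 0 0; 0 0 0 0 0 0'; python3 st.py; python3 - <<'E'
from h import *
snap('wrist','w14')
p,d,c=snap('scene','s14'); cv2.imwrite('pics/s14c.png',cv2.resize(p[180:360,190:390],None,fx=4,fy=3.3,interpolation=cv2.INTER_CUBIC))
E
python3 chk.py w14; python3 chk.py s14
```

```text
time: 17.02
ee_pos: [0.5748, -0.0929, 0.0335]
tcp_rot: [0.001, -0.047, 0.999, 0.0]
force: [0.4, -0.5, 0.2]
finger_gap: 0.03
time: 17.43
ee_pos: [0.5743, -0.0928, 0.1429]
tcp_rot: [0.0, -0.047, 0.999, 0.001]
force: [0.6, 0.2, 0.1]
finger_gap: 0.03
time: 17.85
ee_pos: [0.6351, -0.0871, 0.2126]
tcp_rot: [0.002, -0.047, 0.999, 0.0]
force: [-0.7, -0.6, -0.0]
finger_gap: 0.03
[-0.7 -0.6 -0. ] [ 0.    0.05 -0.02] -174.6322147955072 0.03002975197909669
cover top: n 5613 slopes deg [0.03 0.04] z@0 10.03
rim z 9.943681193751836
+x rim z 9.903632894527785
wing 556 [68.5  0.6] [35.3  9.9] 0.2 z 43.87808215617791 world [ 0.5736 -0.093   0.03  ]
arm pts 566 [[22.1, -9.9, 16.4], [76.4, 11.0, 20.1]]
cover top: n 1003 slopes deg [-0.    0.26] z@0 12.12
rim z 11.640805412390305
+x rim z 11.904646413709298
wing 167 [70.8  3.5] [11.6 36.3] 86.9 z 44.85350417725773 world [ 0.5757 -0.09    0.03  ]
arm pts 167 [[21.4, -2.7, 15.8], [82.4, 13.8, 23.3]]
```

View pics/w14.png

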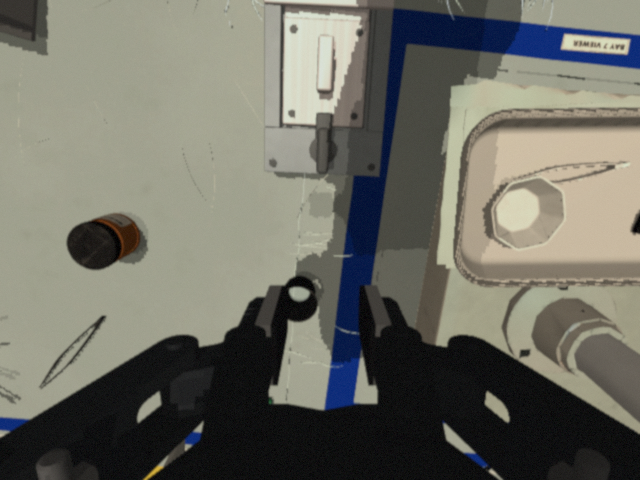

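View pics/s14c.png

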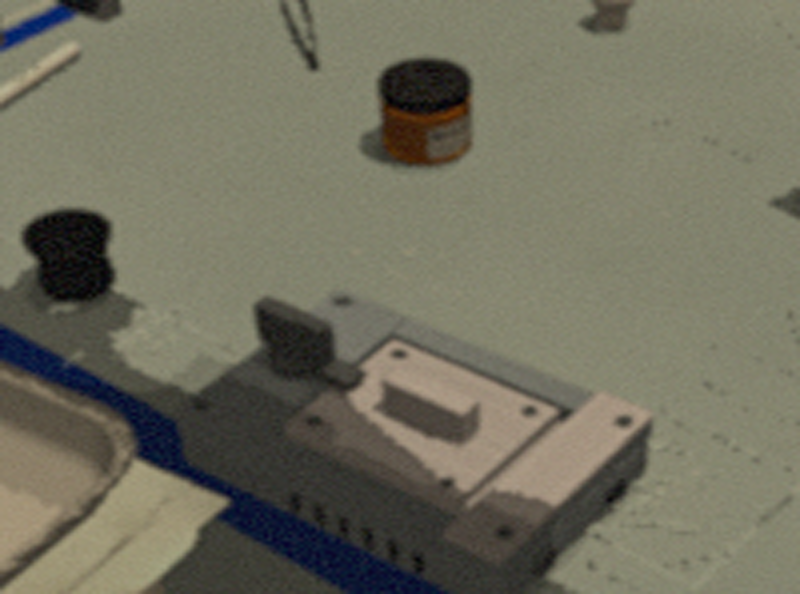

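The wing lies along the box's x axis (0.2° off in the wrist view), the arm is over the cover edge, and the cover is flush with the rim. The loupe and jar stand where they were. Handing in.

```bash
python3 -c "
from cell import r
print(r.hand_in()); o=r.get_obs(); print(o['time'])"
```

```text
the job is handed in; nothing more can be done
None
the job is handed in; nothing more can be done
```

The cover is seated in its pocket with the tongue under the lip, and the latch is turned to its stop with its arm over the cover's free edge. I let go of the cover before turning the latch, and handed in at about 18 s with the gripper clear.

**Last checks**
- **Cover:** it is flush with the rim, to about 0.1 mm in the wrist view and 0.5 mm in the scene view, and its slope is at most 0.3°.
- **Latch:** turning torque rose to 0.85 N m at the stop, against about 0.06 N m of friction. The wrist view puts the wing 0.2° from shut. The scene view reads about 3° off, but it is noisier on the wing.
- **Forces:** the readings stayed below about 10 N, far under the limits.
- **Bystanders:** the loupe and jar stand where they were. The collet was only partly in the last scene picture and looked upright. I did not re-measure its position.

**What failed or disagreed**
- **First grasp:** the fingers shut on air just above the rib. The wrist and scene cameras both put the real finger tips about 23 mm short of the reported TCP, so I corrected for that from then on.
- **First approach:** a 30° tool tilt ran into joint limits, so I gripped the rib at about 17° instead.
- **Camera bias:** the cameras disagreed by 2–5 mm in places, so I relied on comparisons within a single view.

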